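# Refit the filter cover of the studio fume extractor

## Robot

A 7-joint arm with a two-finger parallel gripper is mounted at the origin on the work surface. World frame = base frame: x ahead of the robot, y to its left, z up, the work surface at z = 0. Lengths are in m, angles in rad, forces in N, time in s.
With the tool pointing down it reaches from about 0.4 to 0.9 m from the base axis. Payload 5.6 kg.
Tool frame: the origin (TCP) lies at the very end of the fingers, on their centre line; the grasp point (between the pads) lies 19 mm behind it; y points along the fingers, z is the direction in which the jaws open and shut, and the axes are right-handed (so a half turn about y gives the same grasp; the last joint's range is limited). The gripper opens to 92 mm and grips with 3 to 60 N. Pads are 20 mm wide; open, the fingers measure 128 mm over their backs; the gripper's body (75 mm by 189 mm) begins 69 mm behind the grasp point.
Start: joints at [1.242, 0.468, -0.012, 1.603, 0.006, 1.071, -0.056], TCP at [0.183, -0.624, 0.189] pointing down, gripper open.
Joint ranges: [-2.53, 2.53], [-0.31, 2.02], [-1.57, 1.55], [0.28, 2.44], [-1.29, 4.43], [0.15, 1.84], [-2.92, 2.92]. Speed limits (rad/s): [2.57, 2.57, 3.14, 3.14, 3.14, 3.14, 3.14].

## Interface

Orientations are given as a unit quaternion [x, y, z, w].
In Python, from bench import status, optics, job gives the robot as it stands.
- The arm moves only by the shell command python3 -m crank 'ROWS' [FORCE]. ROWS is JSON, a list of rows, each a list of 7 numbers: the shift along the world's x, y, z each as a share of 0.025 m, from -1 to 1, then the turn, a rotation vector about the world's x, y, z each as a share of 0.1 rad, from -1 to 1, then the opening, from -1 (shut) to 1 (fully open). A call has exactly 8 rows; each row shifts and turns the pose as measured when the row begins; what a row does not reach is not made up. A row lasts 1/10 s, in which the tool goes at most 50 mm and 8.59 degrees, less where a joint would pass 70% of its speed; a pose out of reach is approached as far as the arm can. A call with a number of a shift or a turn outside -1 to 1 is refused whole. A call with a gripper value outside its range is refused whole. The fingers move at their own pace and stop on an object; FORCE is the grip in N (left out, the last holds). Time passes only in rows, so rows that do not move let the fingers close, or fill a call up. It gives the time, the measured TCP pose, the force and the opening at its end, in the units of the state.
- status.sense(): the state, without advancing time (a new reading comes with each control period).
- optics.capture(name): name is "side" or "top" or "wrist"; returns a dict with "pixels" (480x640x3 uint8, red, green, blue), "fovy" (degrees; the focal length in pixels is half the picture's height over the tangent of half this angle, whatever the lens; pixels are square), "cx", "cy" (the principal point, pixels), "origin" and "rotation" of the camera in the world. Camera axes: x right, y up, looking along -z (the intrinsics and any distortion apply to the point x, -y, -z); pixel columns grow to the right and rows downward; lengths in m; the calibration is good to about 2 mm. The wrist camera is an equidistant fisheye: a pixel r from the principal point sees the ray r / f radians off the axis. A picture is of the moment at which its call begins. There is no depth.
- job.sign_off(): hands the job in, once; it reports no verdict.
The state is a dict: "clock": time; "joint_pos": joint angles; "dq": joint speeds; "tau": joint torques, N m; "position": TCP position; "eef_rot": TCP orientation; "ft_force": force on the tool from outside, world axes, zero at the start; "wrist_torque": the same for the moment, N m; "width": opening from 0.0 (shut) to 1.0 (fully open).
Only numpy, scipy, OpenCV 4.12 (cv2) and the standard library are available. Lean on these libraries where they do the work, as an engineer would, in place of code of your own. Each camera call takes 0.05 s, during which the arm holds its last target.

## Task

The filter in the painting table's fume extractor has been changed: put its cover back. Set the cover over the collar and slide its two tongues under the keepers until it stops, then press the wing stud in as far as it goes, gently, no harder than about 20 newtons, and turn it a quarter turn clockwise so that it locks; leave the jars, the cup and the brush where they are.

Things in the scene. Friction and masses are not known exactly. Their poses are not given: they have to be found in the camera images.
- extractor: Grey sheet-metal bench fume extractor, fixed, 290 (its x) x 220 x 123 mm high to its flat deck, open filter well in the top. Origin: centre of its underside, z up; +x end has the duct spigot and the keepers, -x face the switch and louvres. Cover home: cover's origin at x 0, y 0, z 126 mm in this frame, axes parallel, sheet flat on the collar.
- collar_top (a point): Centre of the well, level with the top of the collar, 141 mm above the extractor's origin, axes as the extractor's. The collar is an upright rim of 4 mm sheet with a rubber top, 18 mm high above the deck, 196 (x) x 130 (y) mm outside, which the cover's skirts fit around and its sheet lies on.
- keepers (a point): Two steel keepers just beyond the collar's +x end, at y +35 and -35 mm, 34 mm wide each: a lip 3 mm thick reaching from x 102 to 119 mm of the extractor, 146.5 mm up on its lower face, open towards -x; upright behind it at x 116 mm. This point: midway between them, at the lips' -x edge, lower face.
- slot (a point): Point above the stud's receptacle in the well: x -64, y 0 mm of the extractor, at collar-top level. The slot, 10 mm wide, runs along the extractor's y. The receptacle sits on an adjustable bracket; how deep differs by 4.5 mm either way from unit to unit and is not measured: it must be felt.
- cover: Loose aluminium pan cover, 0.34 to 0.53 kg, 3 mm sheet 199 (x) x 140 (y) mm, with 15 mm skirts turned down on the -x side and both y sides; +x side open, with tongues. Origin: centre, level with the skirts' lower edge, z up; sheet 15 to 18 mm above it. Side skirts have 2 mm play each side of the collar; the -x skirt's inner face, x -98 mm, stops it against the collar.
- tongues (a point): Midway between the tips of the cover's two tongues (x 112 mm, sheet level, 16.5 mm above its origin). Tongues at y +35 and -35 mm, 26 wide, 14 long, 3 mm thick. To get them under the keepers lay the cover on the collar about 15 mm short (-x) of home and slide it towards +x until it stops.
- handle (a point): Middle of the cover's black strap handle: straight bar 112 mm along the cover's y, 12 mm thick (x), 13 mm tall, 21 mm free below it between posts at y +50 and -50 mm, top 52 mm above the cover's origin; at x 8 mm, over the balance point. This point: centre of the bar, 45.5 mm above the cover's origin.
- stud: Steel quarter-turn wing stud held in the cover at x -64, y 0 mm; origin on its axis, level with the sheet's underside when sprung out, sinks as pushed, z up. Cross pin 20 mm long, 4 mm thick, parallel to the wing, ends 5 mm below the origin. With the wing along the cover's y the pin enters the slot; at the bottom, or up to 1.5 mm above it, the pin turns freely below the cam; higher it jams.
- wing (a point): Centre of the stud's wing, a flat upright grip 34 mm long (its y), 9 mm thick (its x), 22 mm tall, the lower edge 24 mm clear of the sheet when sprung out (fingers must not reach further below it than the push leaves room). 66 mm free from here to the handle. 38 mm above the stud's origin.
- stud_push (a joint): How far the stud is pushed in, m: 0 sprung out, most 0.022. Spring: about 4.5 N at the start, 9 N at 20 mm. With the cover home, the bottom is felt at 11 to 20 mm, not known beforehand; a pin out of line with the slot stops at 1 to 10 mm. Turned home and let go, it rises 4 mm from the bottom into the cam's notch and stays (7 to 16 mm).
- stud_turn (a joint): Angle of the stud in the cover, rad, growing clockwise seen from above: 0 wing along the cover's y (pin enters the slot within about 0.15), 1.57 locked, wing along the cover's x; stops at -0.8 and 1.68. Starts from -0.6 to 0.6. Light friction, 0.02 N m.
- paint_jar: Closed blue paint jar, 56 mm across, 62 mm high, loose; origin: centre of its underside. To be left alone.
- ink_jar: Closed glass jar with black cap, 44 mm across, 50 mm high, loose; origin: centre of its underside. To be left alone.
- water_cup: Clear plastic cup, 80 mm across the rim, 100 mm high, loose; origin: centre of its underside. To be left alone.
- brush: Paint brush lying on the table, about 200 mm long along its x, loose; origin under its middle. To be left alone.

How it is judged:
On the way, in this order (a step that is already met when the one before it is completed fails the run):
1. the cover lies flat and home on the collar, its tongues under the keepers, the stud still sprung out (x of cover in the frame of extractor between -0.004 and 0.003 m and y of cover in the frame of extractor between -0.004 and 0.004 m and z of cover in the frame of extractor between 0.124 and 0.128 m and angle between the x axis of cover and the x axis of extractor, either way round below 0.06 rad and angle between cover's own z axis and vertical below 0.03 rad and value of joint stud_push below 0.003 m), for 0.2 s.
2. the stud is pushed in and turned a quarter turn clockwise (value of joint stud_turn above 1.3 rad and value of joint stud_push above 0.005 m), for 0.2 s.
At the end, for the whole second after the job is handed in: The cover lies flat on the collar and home (x within -4 to +3 mm, y within 4 mm, height within 2 mm, turned less than 0.06 rad, at rest), and the stud, let go, is locked: turned at least 1.3 rad clockwise and held 5 to 17.5 mm in by its cam (all of step 2 and x of cover in the frame of extractor between -0.004 and 0.003 m and y of cover in the frame of extractor between -0.004 and 0.004 m and z of cover in the frame of extractor between 0.124 and 0.128 m and angle between the x axis of cover and the x axis of extractor, either way round below 0.06 rad and angle between cover's own z axis and vertical below 0.03 rad and value of joint stud_push below 0.0175 m and linear speed of cover below 0.01 m/s); the robot touches nothing.
It fails at once if the stud is forced against its receptacle with more than 18 N (contact force between stud and extractor above 18 N).
It fails at once if the paint jar is shifted by more than 30 mm (distance of paint_jar from where it was at the start of the episode above 0.03 m).
It fails at once if the ink jar is shifted by more than 30 mm (distance of ink_jar from where it was at the start of the episode above 0.03 m).
It fails at once if the water cup is shifted by more than 30 mm (distance of water_cup from where it was at the start of the episode above 0.03 m).
It fails at once if the brush is shifted by more than 30 mm (distance of brush from where it was at the start of the episode above 0.03 m).
It also fails if it takes over 59 s, if anything falls off the work surface, if the arm or the gripper's body presses on something with over 40 N, if the wrist force passes 120 N, or if a joint passes its speed limit or range.

## Working session

There is one attempt and no reset: what is moved stays moved. The work goes in short steps, Python scripts to look and compute and a shell command to move; the robot and the scene stay as the last step left them, time stands still between calls to the robot, and variables do not carry over. Pictures are saved under pics/ and viewed, and the job is handed in when it is done.

```bash
ls; mkdir -p pics
python3 - <<'E'
from bench import status, optics, job
import cv2
s=status.sense(); print({k:(v if not hasattr(v,'tolist') else v.tolist()) for k,v in s.items()})
for n in ("side","top","wrist"):
    c=optics.capture(n); cv2.imwrite(f"pics/{n}0.png",c["pixels"][:,:,::-1]); print(n,{k:v for k,v in c.items() if k!="pixels"})
E
```

```text
pics
{'clock': 0.0, 'joint_pos': [1.2419962550648904, 0.4683871914183327, -0.01162057218593265, 1.603639176902185, 0.006011533296603742, 1.0714027572053424, -0.05630666723010876], 'dq': [-0.00010140116162164532, 0.0007483424754567357, -6.738166828284638e-05, -0.0009163639495709425, 0.0004874879504305823, 0.0019365950461240002, -0.001225378946934401], 'tau': [-0.000739951847208431, -52.057424783706665, -0.011803014494944364, -24.37473177909851, -0.05644878605380654, 0.01715957361739129, 0.00015584622360620415], 'position': [0.1830056575539871, -0.6230344058329893, 0.18782747511820508], 'eef_rot': [-0.10081990122372472, 0.7005241254704059, -0.6992789575733998, 0.10054967253164354], 'ft_force': [-0.37981944295996944, 0.23007357816990306, 0.49322633862626974], 'wrist_torque': [-0.029060084225937872, -0.030522594315044407, 0.0045878061390032055], 'width': 1.0018305899772102}
side {'fovy': 56.72522795468003, 'cx': 319.55749995856377, 'cy': 239.4201764346561, 'origin': array([0.14053837, 0.72852997, 0.89357366]), 'rotation': array([-0.09141032,  0.37915269,  0.89029633, -0.23507411])}
top {'fovy': 42.66381351642875, 'cx': 320.792266193424, 'cy': 239.50147010565024, 'origin': array([ 0.44866099, -0.01296804,  1.46062254]), 'rotation': array([-0.02743834,  0.02705614,  0.71518112, -0.69787611])}
wrist {'fovy': 65.70646984690485, 'cx': 318.26755191220246, 'cy': 236.19301157098758, 'origin': array([ 0.25478114, -0.60232604,  0.38403467]), 'rotation': array([-0.10672968,  0.07998018, -0.59360189,  0.7936301 ])}
```

View pics/top0.png

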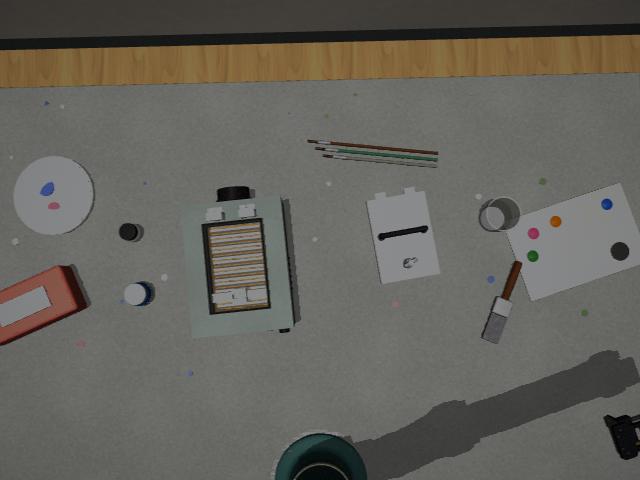

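View pics/side0.png

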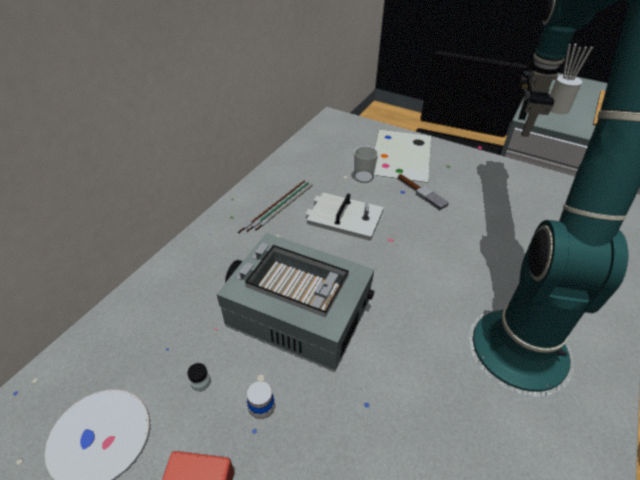

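View pics/wrist0.png

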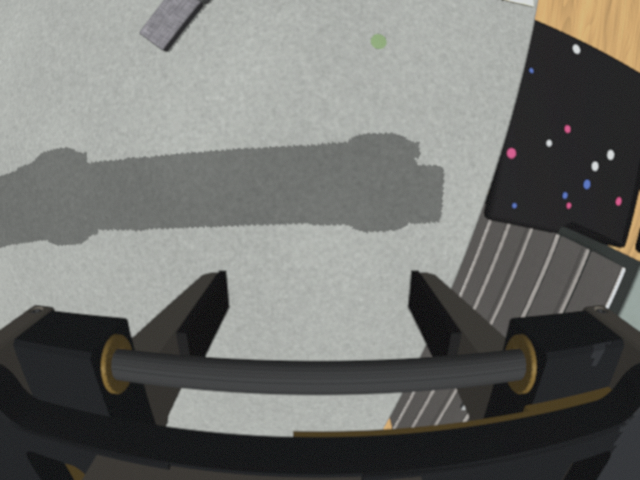

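The top view has the extractor at about (240,265), with keepers at (215,213) and (247,211). The cover lies on the table at about (405,235), tongues towards world +x, handle at (403,233), wing at (409,262). I'll zoom in to measure.

```bash
cat > h.py <<'E'
import numpy as np, cv2
from scipy.spatial.transform import Rotation as R
from bench import status, optics
def ray(c,u,v,fish=False):
    f=240/np.tan(np.radians(c["fovy"])/2); x=u-c["cx"]; y=v-c["cy"]
    if fish:
        r=np.hypot(x,y); t=r/f; d=np.array([np.sin(t)*x/max(r,1e-9),-np.sin(t)*y/max(r,1e-9),-np.cos(t)])
    else: d=np.array([x/f,-y/f,-1.])
    return np.array(c["origin"]),R.from_quat(c["rotation"]).apply(d)
def onz(c,u,v,z,fish=False):
    o,d=ray(c,u,v,fish); return o+d*(z-o[2])/d[2]
def proj(c,p,fish=False):
    f=240/np.tan(np.radians(c["fovy"])/2)
    q=R.from_quat(c["rotation"]).inv().apply(np.array(p)-c["origin"]); x,y,z=q[0],-q[1],-q[2]
    if fish:
        r=np.hypot(x,y); t=np.arctan2(r,z); return c["cx"]+f*t*x/r,c["cy"]+f*t*y/r
    return c["cx"]+f*x/z,c["cy"]+f*y/z
def crop(c,u0,v0,u1,v1,k,name):
    im=c["pixels"][v0:v1,u0:u1,::-1]; cv2.imwrite(name,cv2.resize(im,None,fx=k,fy=k,interpolation=cv2.INTER_CUBIC))
E
python3 - <<'E'
from h import *
c=optics.capture("top")
crop(c,175,180,305,345,3.6,"pics/ext_t.png")
crop(c,355,180,455,290,5,"pics/cov_t.png")
c=optics.capture("side")
crop(c,210,225,390,370,4,"pics/ext_s.png")
crop(c,295,180,395,245,7,"pics/cov_s.png")
E
```

```text
(no output)
```

View pics/ext_t.png

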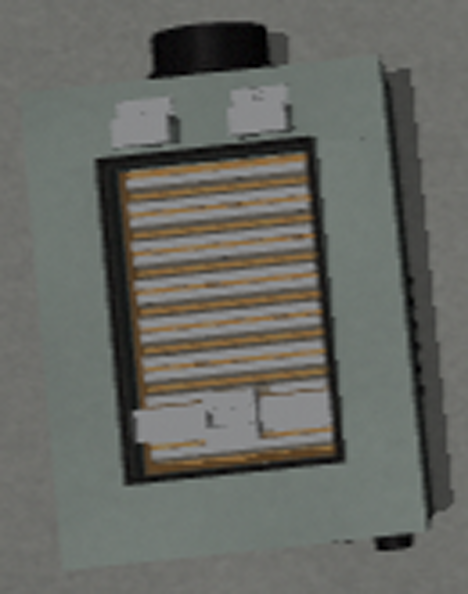

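View pics/cov_t.png

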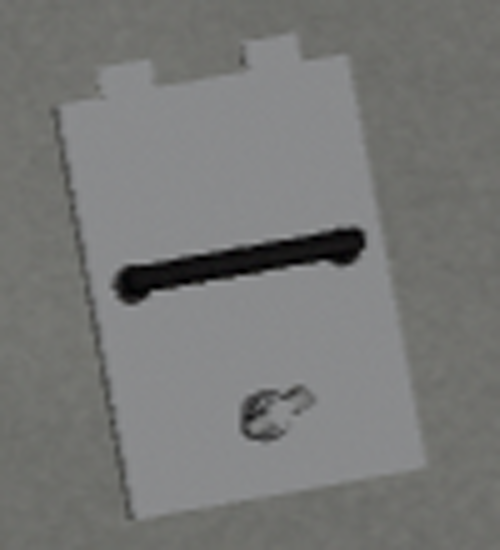

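View pics/ext_s.png

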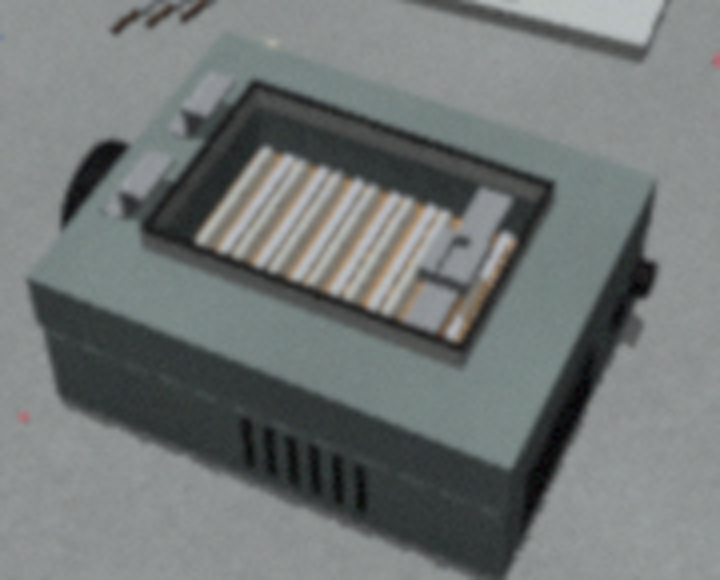

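View pics/cov_s.png

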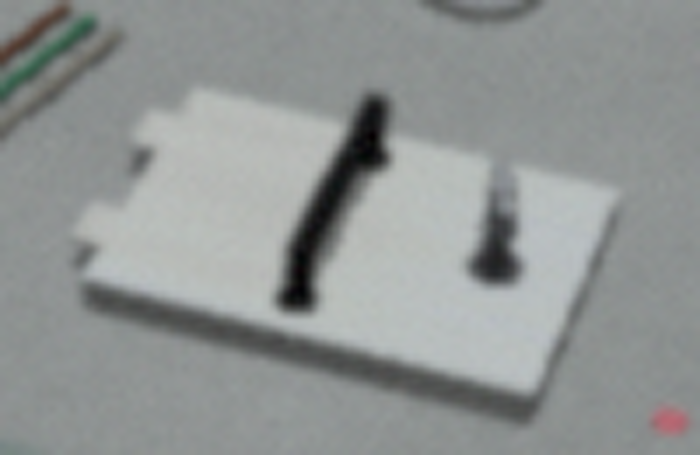

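```bash
cat > m.py <<'E'
from h import *
def fit(model,pts):
    m=np.array(model,float);p=np.array(pts)[:,:2]
    mc=m-m.mean(0);pc=p-p.mean(0)
    a=np.arctan2((mc[:,0]*pc[:,1]-mc[:,1]*pc[:,0]).sum(),(mc*pc).sum())
    Rm=np.array([[np.cos(a),-np.sin(a)],[np.sin(a),np.cos(a)]])
    t=p.mean(0)-Rm@m.mean(0); return t,a,np.round(1e3*(p-(m@Rm.T+t)),1).tolist()
E
python3 - <<'E'
from m import *
t=optics.capture("top"); s=optics.capture("side")
def pts(c,L,off,k,z): return [onz(c,off[0]+(x+.5)/k-.5,off[1]+(y+.5)/k-.5,z) for x,y in L]
print("cover top",fit([(.0995,.07),(.0995,-.07),(-.0995,-.07),(-.0995,.07)],pts(t,[(55,107),(348,57),(427,466),(133,519)],(355,180),5,.018)))
print("cover side",fit([(.0995,.07),(.0995,-.07),(-.0995,-.07),(-.0995,.07)],pts(s,[(82,285),(197,90),(620,192),(535,400)],(295,180),7,.018)))
D=[(.145,.11),(.145,-.11),(-.145,-.11),(-.145,.11)]
print("ext top",fit(D,pts(t,[(20,90),(380,55),(428,530),(68,568)],(175,180),3.6,.123)))
print("ext side",fit(D,pts(s,[(30,282),(225,38),(655,182),(515,468)],(210,225),4,.123)))
C=[(.098,.065),(.098,-.065),(-.098,-.065),(-.098,.065)]
print("col top",fit(C,pts(t,[(96,158),(314,137),(344,461),(128,484)],(175,180),3.6,.141)))
print("col side",fit(C,pts(s,[(145,236),(255,84),(553,183),(463,352)],(210,225),4,.141)))
# handle ends (bar top)
print("handle t",[onz(t,355+x/5-.4,180+y/5-.4,.0455)for x,y in[(130,282),(347,240)]])
E
```

```text
cover top (array([ 0.56164992, -0.20657979]), np.float64(0.15243038077208315), [[-0.6, 0.5], [-1.4, -0.5], [1.0, -0.1], [0.9, 0.1]])
cover side (array([ 0.5569121 , -0.20448556]), np.float64(0.1589947283927261), [[-0.7, 1.3], [-0.5, -1.5], [0.8, -0.6], [0.4, 0.7]])
ext top (array([0.49993447, 0.17055088]), np.float64(0.08283495804336083), [[0.9, 0.7], [-1.2, 0.3], [-0.3, 1.0], [0.6, -2.1]])
ext side (array([0.49298206, 0.17431693]), np.float64(0.08741404886687601), [[-0.8, -1.8], [-2.6, 2.1], [1.3, 3.2], [2.1, -3.5]])
col top (array([0.49910737, 0.1701398 ]), np.float64(0.07981274909573019), [[-0.1, 0.8], [-1.0, -0.6], [0.6, 0.6], [0.5, -0.7]])
col side (array([0.49314046, 0.1743533 ]), np.float64(0.09657124120735437), [[-3.0, -0.4], [-2.3, -0.2], [2.5, 0.5], [2.8, 0.1]])
handle t [array([ 0.56268403, -0.15186529,  0.0455    ]), array([ 0.57970132, -0.25280145,  0.0455    ])]
```

Run:
```python
from m import *
s=status.sense(); r=R.from_quat(s["eef_rot"]).as_matrix(); print(r.round(3))
z=r[:,2]; print("jaw yaw",np.arctan2(z[1],z[0]))
t=optics.capture("top")
for n,(u,v,zz) in dict(cup=(500,213,.1),brushA=(518,263,.01),brushB=(490,340,.01)).items(): print(n,onz(t,u,v,zz).round(3))
```

```text
[[-0.959 -0.     0.282]
 [-0.282  0.    -0.959]
 [ 0.    -1.    -0.   ]]
jaw yaw -1.2850408089440957
cup [ 0.603 -0.414  0.1  ]
brushA [ 0.494 -0.477  0.01 ]
brushB [ 0.316 -0.403  0.01 ]
```

```bash
python3 -m crank '[[0.3,0.4,1,0,0,1,0.2],[0.9,1,1,0,0,1,0.2],[0.9,1,0.2,0,0,1,0.2],[0.9,1,0,0,0,1,0.2],[0.9,1,0,0,0,1,0.2],[0.9,1,0,0,0,1,0.2],[0.9,1,0,0,0,1,0.2],[0.9,1,0,0,0,1,0.2]]' 30
```

```text
clock: 1.2
position: [0.3474, -0.4353, 0.2457]
eef_rot: [0.373, -0.6, 0.603, -0.37]
ft_force: [-0.2, 0.0, -0.4]
width: 0.601
```

```bash
python3 -m crank '[[1,1,0,0,0,1,0.2],[1,1,0,0,0,1,0.2],[1,1,0,0,0,1,0.2],[1,1,0,0,0,1,0.2],[1,1,0,0,0,1,0.2],[1,1,0,0,0,1,0.2],[0.8,1,0,0,0,0.8,0.2],[0.5,0.8,0,0,0,0.3,0.2]]'
python3 - <<'E'
from m import *
s=status.sense(); r=R.from_quat(s["eef_rot"]).as_matrix(); print(s["position"],"jaw yaw",np.arctan2(r[1,2],r[0,2]),r[:,1])
c=optics.capture("wrist"); cv2.imwrite("pics/w1.png",c["pixels"][:,:,::-1]); print(c["origin"])
E
```

```text
clock: 2.0
position: [0.5373, -0.2308, 0.2478]
eef_rot: [0.565, -0.423, 0.43, -0.564]
ft_force: [-0.4, -0.3, -0.8]
width: 0.599
[ 0.5373293  -0.23079343  0.24775111] jaw yaw 0.27706597415379386 [ 0.00691281 -0.00740999 -0.99994865]
[ 0.51632556 -0.15791412  0.44315883]
```

View pics/w1.png

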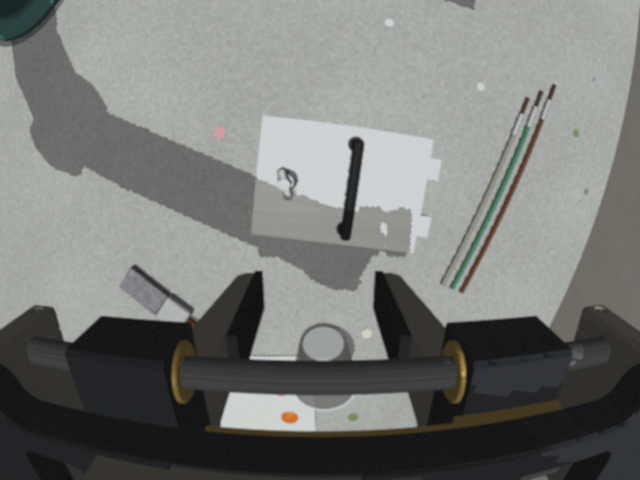

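The wrist view shows the cover with corners at (264,116), (434,138), (410,252) and (251,235), and the handle running from (356,143) to (345,232).

Run:
```python
from m import *
c=optics.capture("wrist")
crop(c,230,100,450,265,3.6,"pics/w1c.png")
P=[onz(c,u,v,.018,True) for u,v in[(434,138),(410,252),(251,235),(264,116)]]
print(fit([(.0995,.07),(.0995,-.07),(-.0995,-.07),(-.0995,.07)],P))
h=[onz(c,u,v,.052,True) for u,v in[(356.5,143.5),(344.5,232)]]; print(h,(h[0]+h[1])/2,np.arctan2(*(h[0]-h[1])[1::-1])-np.pi/2)
```

```text
(array([ 0.56203119, -0.20293098]), np.float64(0.158370719347986), [[0.9, 2.0], [-3.7, -0.1], [0.7, -1.7], [2.1, -0.2]])
[array([ 0.56084492, -0.15135114,  0.052     ]), array([ 0.5767993 , -0.24674789,  0.052     ])] [ 0.56882211 -0.19904951  0.052     ] 0.16570872943393855
```

View pics/w1c.png

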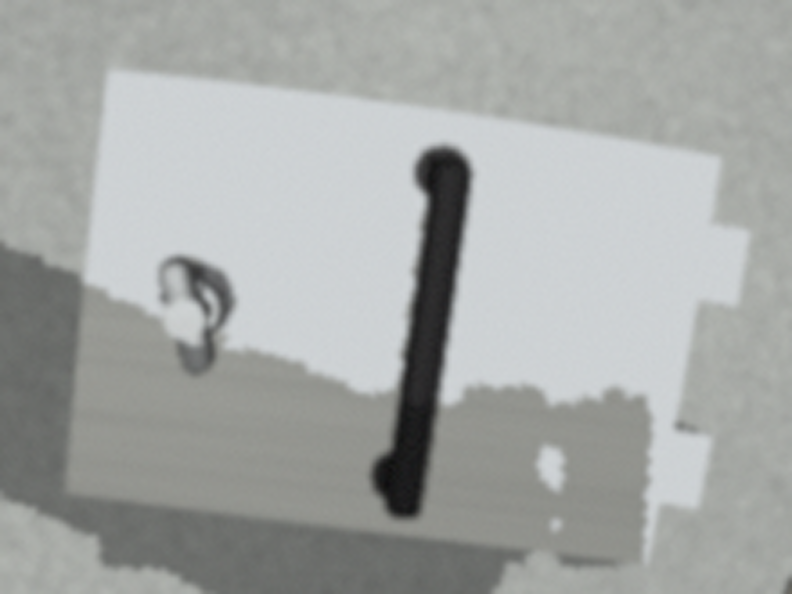

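```bash
python3 -m crank '[[0.5,0.4,-0.5,0.07,0.07,-0.4,0.2],[0.5,0.5,-0.8,0,0,-0.4,0.2],[0.3,0.3,-1,0,0,-0.3,0.2],[0,0,-1,0,0,0,0.2],[0,0,-1,0,0,0,0.2],[0,0,-1,0,0,0,0.2],[0,0,-0.8,0,0,0,0.2],[0,0,-0.3,0,0,0,0.2]]'
python3 - <<'E'
from m import *
s=status.sense(); r=R.from_quat(s["eef_rot"]).as_matrix(); print(s["position"],"jaw yaw",np.arctan2(r[1,2],r[0,2]),r[:,1])
c=optics.capture("wrist"); cv2.imwrite("pics/w2.png",c["pixels"][:,:,::-1])
c=optics.capture("side"); crop(c,270,150,430,270,5,"pics/s2.png")
E
```

```text
clock: 2.9
position: [0.5688, -0.2078, 0.0844]
eef_rot: [0.538, -0.458, 0.463, -0.535]
ft_force: [-0.5, 0.5, -1.3]
width: 0.601
[ 0.56877032 -0.20783147  0.08435845] jaw yaw 0.15134559208375933 [ 0.00201173 -0.00819718 -0.99996438]
```

View pics/w2.png

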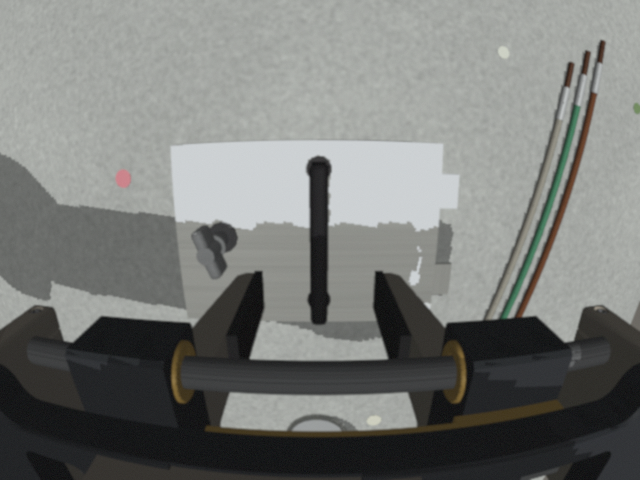

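View pics/s2.png

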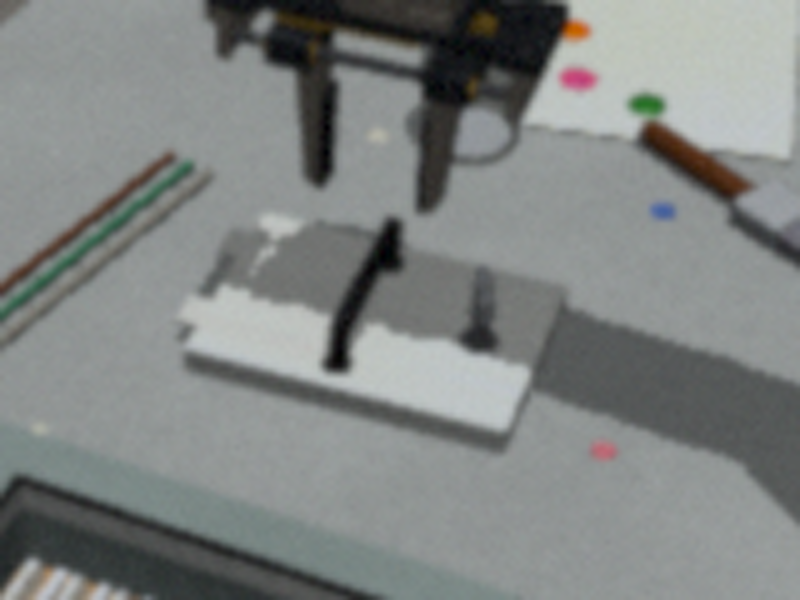

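The handle is centred between the jaws at column 319 and lies parallel to the pads. I'll check its position along the bar, and the wing angle.

Run:
```python
from m import *
c=optics.capture("wrist")
h=[onz(c,u,v,.052,True) for u,v in[(319,160),(319.5,323)]]; print(h,(h[0]+h[1])/2,np.arctan2(*(h[0]-h[1])[1::-1])-np.pi/2)
P=[onz(c,u,v,.018,True) for u,v in[(443,142),(172,146)]];print(P)
crop(c,170,200,270,300,5,"pics/w2c.png")
```

```text
[array([ 0.56133614, -0.14875004,  0.052     ]), array([ 0.5786699 , -0.25901473,  0.052     ])] [ 0.57000302 -0.20388238  0.052     ] 0.15592532583831797
[array([ 0.64851506, -0.12231408,  0.018     ]), array([ 0.4526517 , -0.15433028,  0.018     ])]
```

View pics/w2c.png

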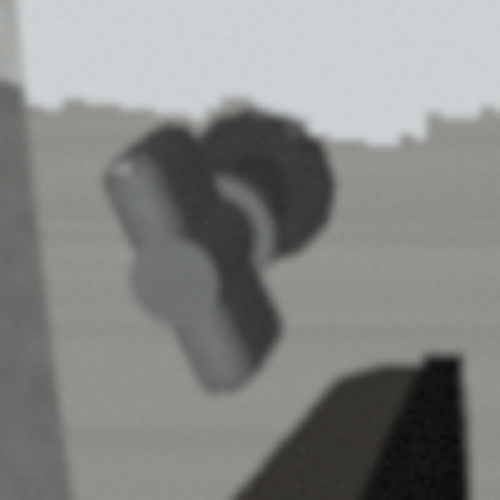

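```bash
python3 - <<'E'
from m import *
c=optics.capture("wrist")
a,b=[onz(c,170+x/5-.4,200+y/5-.4,.064,True) for x,y in[(135,170),(222,382)]]
print(a,b,(a+b)/2,np.arctan2(a[1]-b[1],a[0]-b[0])-np.pi/2)
E
python3 -m crank '[[0.05,0.16,-0.3,0.08,0,0.04,0.2],[0,0,-0.6,0,0,0,0.2],[0,0,-0.6,0,0,0,0.2],[0,0,-0.4,0,0,0,0.2],[0,0,-0.2,0,0,0,-1],[0,0,0,0,0,0,-1],[0,0,0,0,0,0,-1],[0,0,0,0,0,0,-1]]' 40
python3 - <<'E'
from m import *
s=status.sense(); r=R.from_quat(s["eef_rot"]).as_matrix(); print(s["position"],"jaw yaw",np.arctan2(r[1,2],r[0,2]),r[:,1],s["width"]*92)
E
```

```text
[ 0.49280411 -0.20353543  0.064     ] [ 0.50613734 -0.2303732   0.064     ] [ 0.49947072 -0.21695431  0.064     ] 0.46109109768385315
clock: 3.9
position: [0.5741, -0.2035, 0.0328]
eef_rot: [-0.536, 0.456, -0.463, 0.54]
ft_force: [-0.5, -0.2, 0.2]
width: 0.273
[ 0.57410916 -0.20346601  0.03280623] jaw yaw 0.15671354008852187 [ 0.01062053 -0.00193524 -0.99994173] 25.146873956004118
```

```bash
python3 -m crank '[[-0.12,0,-0.16,0.02,0.1,0,-0.4],[0,0,0,0,0,0,-1],[0,0,0,0,0,0,-1],[0,0,0,0,0,0,-1],[0,0,0,0,0,0,-1],[0,0,0,0,0,0,-1],[0,0,0,0,0,0,-1],[0,0,0,0,0,0,-1]]' 40
python3 - <<'E'
from m import *
s=status.sense(); r=R.from_quat(s["eef_rot"]).as_matrix(); print(s["position"],"jaw yaw",np.arctan2(r[1,2],r[0,2]),r[:,1],s["width"]*92)
c=optics.capture("wrist"); cv2.imwrite("pics/w3.png",c["pixels"][:,:,::-1])
E
```

```text
clock: 4.7
position: [0.572, -0.204, 0.0301]
eef_rot: [-0.537, 0.459, -0.46, 0.538]
ft_force: [0.4, 0.2, -0.3]
width: 0.001
[ 0.57196789 -0.20400321  0.0301012 ] jaw yaw 0.15642799952467737 [ 2.53269790e-03 -9.56465097e-04 -9.99996335e-01] 0.09886975268998217
```

View pics/w3.png

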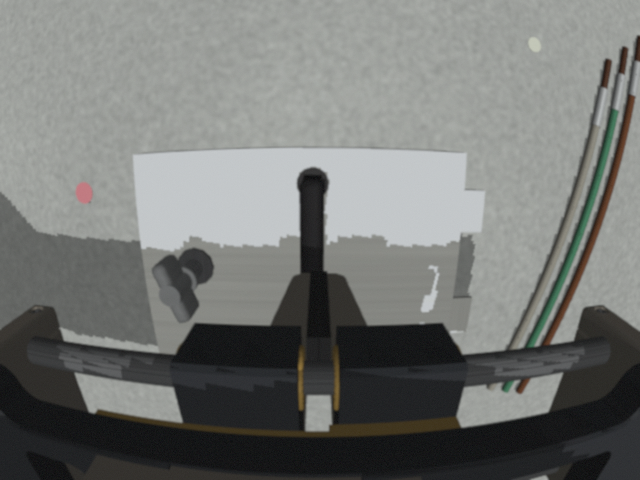

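The opening reads 0.001 although the bar should hold it at about 0.13, so I'll look from the side.

Run:
```python
from m import *
c=optics.capture("side"); crop(c,290,140,410,230,6.5,"pics/s3.png")
c=optics.capture("wrist"); crop(c,240,160,400,280,5,"pics/w3c.png")
print(status.sense()["width"])
```

```text
0.004824726593711579
```

View pics/s3.png

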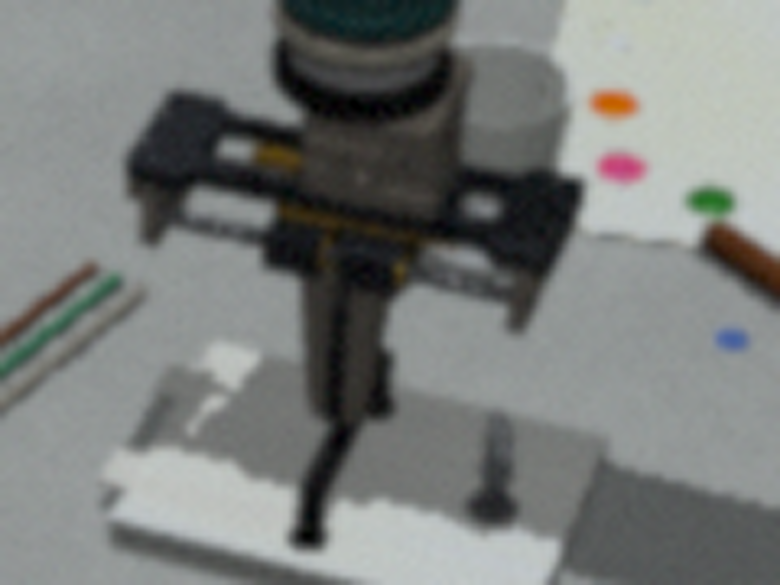

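View pics/w3c.png

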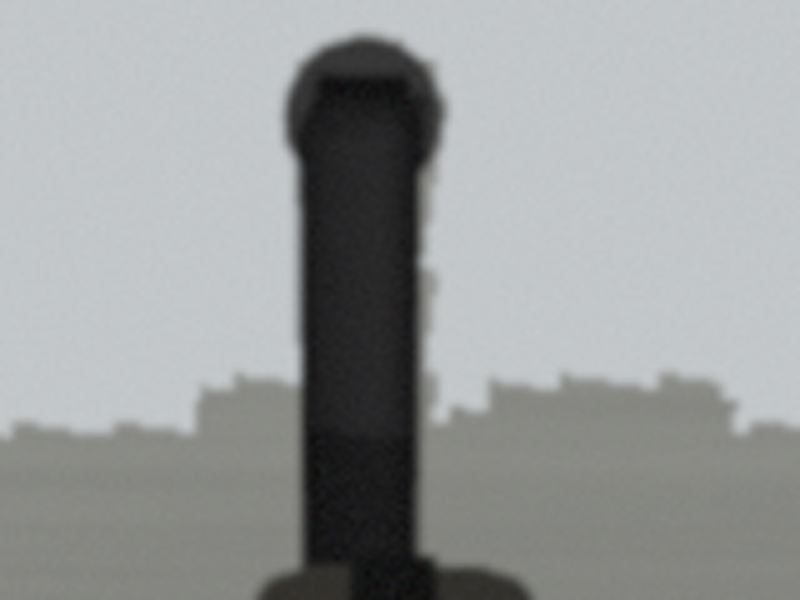

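Run:
```python
from m import *
s=status.sense(); p=s["position"]
c=optics.capture("side"); w=optics.capture("wrist")
f=lambda q:tuple(np.round((np.array(q)-[290,140])*6.5+3).astype(int))
im=cv2.resize(c["pixels"][140:230,290:410,::-1],None,fx=6.5,fy=6.5,interpolation=cv2.INTER_CUBIC)
cv2.drawMarker(im,tuple(map(int,f(proj(c,p)))),(0,0,255),0,14,1)
ct,a=np.array([.561,-.205]),.157
def cov(x,y,z): return [ct[0]+x*np.cos(a)-y*np.sin(a),ct[1]+x*np.sin(a)+y*np.cos(a),z]
for q in [(.008,.056,.052),(.008,-.056,.052),(.008,0,.052),(.008,0,.039)]:
    cv2.drawMarker(im,tuple(map(int,f(proj(c,cov(*q))))),(0,255,0),0,10,1)
cv2.imwrite("pics/s4.png",im); print(p,s["width"])
print("wrist tcp",proj(w,p,True), "bar mid top",proj(w,cov(.008,0,.052),True))
```

```text
[ 0.57192061 -0.20396892  0.03005037] 0.004824726593711579
wrist tcp (np.float64(317.3736346151234), np.float64(271.0392767960243)) bar mid top (np.float64(311.5198778529252), np.float64(285.09050569592273))
```

View pics/s4.png

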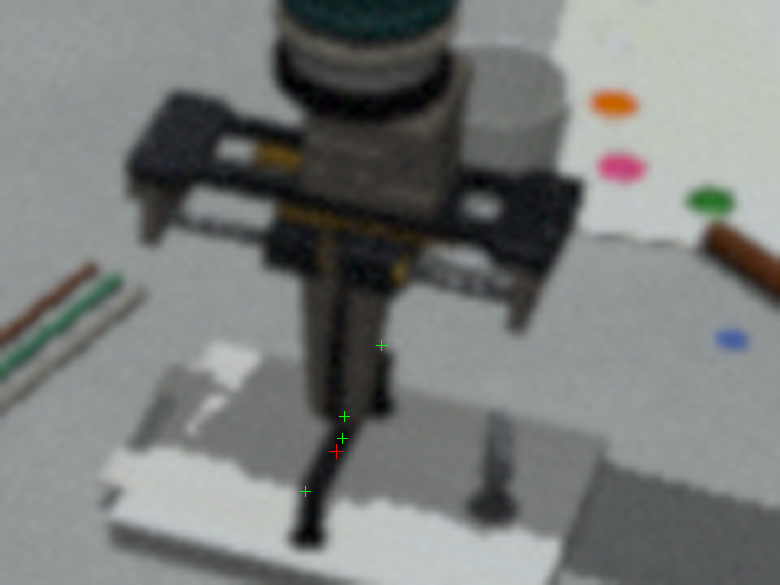

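Run:
```python
from m import *
c=optics.capture("side")
print(proj(c,[.5688,-.2078,.0844]),proj(c,[.5688,-.2078,.1044]))
for u,v in((344.6,189.6),(342.3,204.)):
    o,d=ray(c,u,v); k=(-.2055-o[1])/d[1]; print(o+k*d)
p0=[0.183,-0.623,0.1878]; print(proj(c,p0))
print(proj(c,[.572,-.204,.0301]))
i=cv2.imread("pics/side0.png")[60:150,480:600]; cv2.imwrite("pics/s0c.png",cv2.resize(i,None,fx=6,fy=6,interpolation=cv2.INTER_CUBIC))
```

```text
(np.float64(343.65392427086795), np.float64(194.2612801442624)) (np.float64(344.0214926130022), np.float64(188.8121498773157))
[ 0.5657477  -0.2055      0.10426197]
[ 0.57002424 -0.2055      0.04868785]
(np.float64(519.4308187432556), np.float64(134.287508835837))
(np.float64(341.1725535533318), np.float64(208.84291607229753))
```

View pics/s0c.png

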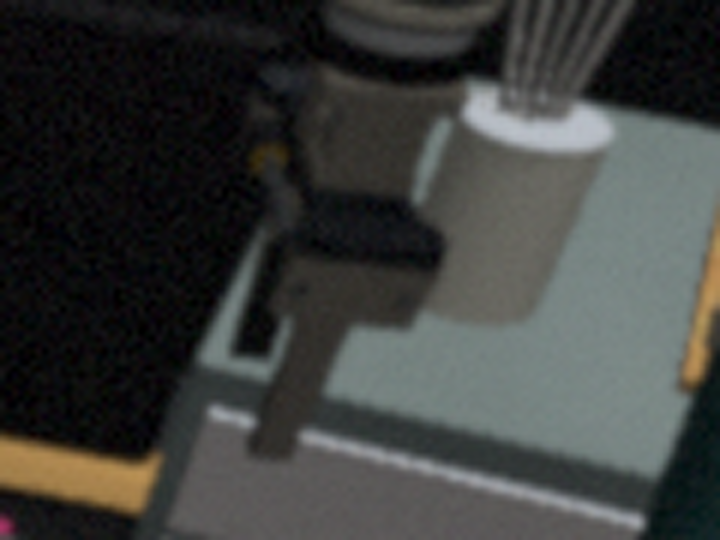

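Run:
```python
from m import *
c=optics.capture("side"); w=optics.capture("wrist"); s=status.sense()
p=s["position"]; r=R.from_quat(s["eef_rot"]).as_matrix()
for dz in (0,.019):
  for e in (-.01,0,.01):
    q=p+r[:,0]*e-r[:,1]*dz; print(dz,e,np.round(proj(w,q,True),1),np.round(proj(c,q),1))
r0=R.from_quat([-0.1008,.7005,-.6993,.10055]).as_matrix()
for dz in (0,.019):
  for e in (-.046,-.055,.046,.055): print(dz,e,np.round(proj(c,np.array([.183,-.623,.1878])+r0[:,2]*e-r0[:,1]*dz),1))
```

```text
0 -0.01 [317.4 254.2] [340.1 210.9]
0 0 [317.4 271. ] [341.2 208.9]
0 0.01 [317.4 287.3] [342.2 206.9]
0.019 -0.01 [317.2 265.8] [340.5 206. ]
0.019 0 [317.2 284. ] [341.5 204. ]
0.019 0.01 [317.2 301.5] [342.6 202. ]
0 -0.046 [520.9 142.1]
0 -0.055 [521.2 143.7]
0 0.046 [518.  126.8]
0 0.055 [517.8 125.4]
0.019 -0.046 [523.  136.5]
0.019 -0.055 [523.3 138.1]
0.019 0.046 [520.  121.3]
0.019 0.055 [519.8 119.9]
```

The views agree that the real fingertips sit about 19–20 mm above the reported TCP. The fingers therefore closed just above the bar, which fits the 0 opening. I'll open, go about 20 mm lower and regrip, watching the force.

```bash
python3 -m crank '[[0,0,0.1,0,0,0,0.2],[-0.08,0,0,0,0,0,0.2],[0,0,0,0,0,0,0.2],[0,0,0,0,0,0,0.2],[0,0,-0.3,0,0,0,0.2],[0,0,-0.3,0,0,0,0.2],[0,0,-0.2,0,0,0,0.2],[0,0,0,0,0,0,0.2]]'
python3 - <<'E'
from m import *
s=status.sense(); r=R.from_quat(s["eef_rot"]).as_matrix(); print(s["position"],"jaw yaw",np.arctan2(r[1,2],r[0,2]),r[:,1],s["width"]*92)
c=optics.capture("side"); crop(c,290,140,410,230,6.5,"pics/s5.png")
E
```

```text
clock: 5.9
position: [0.5693, -0.204, 0.0106]
eef_rot: [-0.537, 0.459, -0.46, 0.538]
ft_force: [0.2, -0.7, 0.3]
width: 0.595
[ 0.56929486 -0.20398961  0.01063684] jaw yaw 0.15629988473345416 [ 1.73553863e-03 -8.01777994e-04 -9.99998173e-01] 54.78476603636523
```

View pics/s5.png

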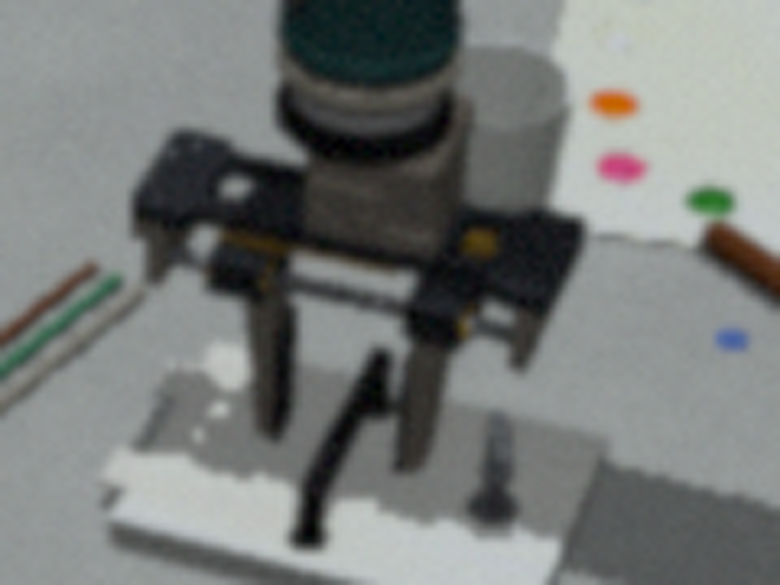

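The fingers straddle the bar. With no force at a reported z of 0.011, below the sheet's top, the offset is confirmed. Closing.

```bash
python3 -m crank '[[0,0,-0.08,0,0,0,-1],[0,0,0,0,0,0,-1],[0,0,0,0,0,0,-1],[0,0,0,0,0,0,-1],[0,0,0,0,0,0,-1],[0,0,0,0,0,0,-1],[0,0,0,0,0,0,-1],[0,0,0,0,0,0,-1]]' 50
python3 - <<'E'
from m import *
s=status.sense(); r=R.from_quat(s["eef_rot"]).as_matrix(); print(s["position"],"jaw yaw",np.arctan2(r[1,2],r[0,2]),r[:,1],s["width"]*92,s["wrist_torque"])
E
```

```text
clock: 6.75
position: [0.5695, -0.2041, 0.0092]
eef_rot: [-0.537, 0.459, -0.46, 0.538]
ft_force: [-0.2, -0.5, -1.0]
width: 0.129
[ 0.5695441  -0.2040559   0.00916797] jaw yaw 0.15598362464454524 [ 2.22467617e-03 -9.92476084e-04 -9.99997033e-01] 11.899211511444697 [ 0.02676972  0.00839632 -0.03704563]
```

Gripped at 11.9 mm. Lift it.

```bash
python3 -m crank '[[0,0,0.4,0,0,0,-1],[0,0,0.8,0,0,0,-1],[0,0,1,0,0,0,-1],[0,0,1,0,0,0,-1],[0,0,1,0,0,0,-1],[-0.2,0.5,1,0,0,0,-1],[-0.4,0.8,1,0,0,-0.1,-1],[-0.4,0.8,0.8,0,0,-0.1,-1]]'
python3 -m crank '[[-0.4,1,0.4,0,0,-0.1,-1],[-0.4,1,0.2,0,0,-0.1,-1],[-0.4,1,0,0,0,-0.1,-1],[-0.4,1,0,0,0,-0.1,-1],[-0.4,0.8,0,0,0,-0.1,-1],[-0.2,0.4,0,0,0,0,-1],[0,0,0,0,0,0,-1],[0,0,0,0,0,0,-1]]'
python3 - <<'E'
from m import *
s=status.sense(); r=R.from_quat(s["eef_rot"]).as_matrix(); print(s["position"],"jaw yaw",np.arctan2(r[1,2],r[0,2]),r[:,1],s["width"]*92,s["wrist_torque"],s["ft_force"])
c=optics.capture("wrist"); cv2.imwrite("pics/w6.png",c["pixels"][:,:,::-1])
E
```

```text
clock: 7.55
position: [0.5378, -0.1515, 0.1864]
eef_rot: [0.533, -0.469, 0.463, -0.531]
ft_force: [-0.6, -0.0, -3.3]
width: 0.127
clock: 8.35
position: [0.4787, -0.0143, 0.2079]
eef_rot: [0.522, -0.479, 0.478, -0.52]
ft_force: [-0.0, 0.5, -3.1]
width: 0.127
[ 0.47869128 -0.01433271  0.20788512] jaw yaw 0.08551339603590301 [-2.90643777e-03 -6.16352498e-04 -9.99995586e-01] 11.666077480406061 [-0.06663263 -0.24067352 -0.00209726] [-0.04041976  0.50472601 -3.12214925]
```

View pics/w6.png

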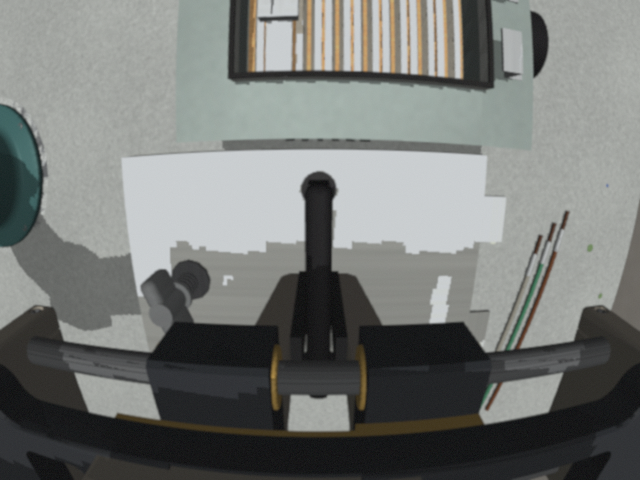

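Run:
```python
from m import *
c=optics.capture("wrist"); crop(c,160,0,560,200,2,"pics/w6a.png")
crop(c,215,50,275,110,10,"pics/w6b.png"); crop(c,460,50,560,160,5,"pics/w6c.png");
```

```text
(no output)
```

View pics/w6b.png

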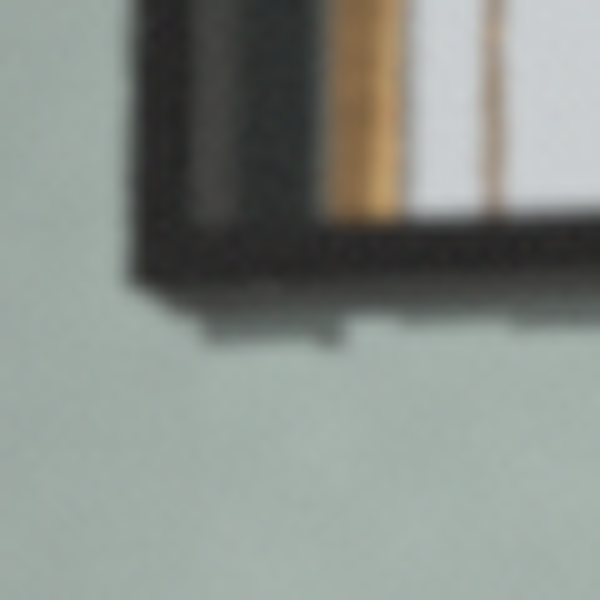

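View pics/w6c.png

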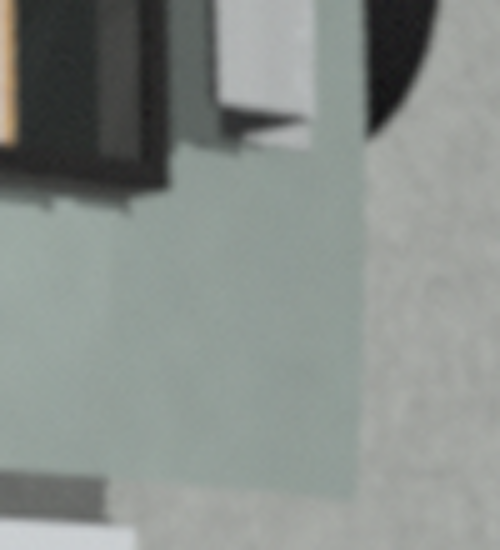

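Run:
```python
from m import *
c=optics.capture("wrist")
A=onz(c,227.75,77.6,.141,True);B=onz(c,493.6,86.6,.141,True);D=onz(c,531,149.2,.123,True)
print(A,B,np.hypot(*(A-B)[:2]),np.arctan2(*(B-A)[1::-1]),fit([(-.098,-.065),(.098,-.065)],[A,B]))
print(fit([(-.098,-.065),(.098,-.065),(.145,-.11)],[A,B,D]))
s=status.sense();z=s["position"][2]-.0092+.018
E,F=onz(c,122.5,157,z,True),onz(c,486.5,155,z,True)
print("cover",np.hypot(*(E-F)[:2]),fit([(-.0995,.07),(.0995,.07)],[E,F]),s["position"])
H=onz(c,319,183,z+.034,True); print("handle +y end-ish",H)
```

```text
[0.40507845 0.09813896 0.141     ] [0.59969394 0.11431076 0.141     ] 0.1952862414657407 0.08290567951805261 (array([0.4970035, 0.1710016]), np.float64(0.08290567951805262), [[0.4, 0.0], [-0.4, -0.0]])
(array([0.49698289, 0.17096468]), np.float64(0.08197911337504109), [[0.4, -0.0], [-0.3, 0.1], [-0.2, -0.1]])
cover 0.19827321900531555 (array([ 0.47054545, -0.01733336]), np.float64(0.08466250672198286), [[0.4, 0.0], [-0.4, -0.0]]) [ 0.47885708 -0.01467957  0.20765061]
handle +y end-ish [0.47516353 0.04023513 0.25045061]
```

The wrist view gives the extractor at (0.497, 0.171) with yaw 0.082, and the held cover at (0.4705, -0.0173) with yaw 0.085. Next I move over the pre-home point.

```bash
python3 -m crank '[[0.05,0.5,0,0,0,0,-1],[0.05,1,0,0,0,0,-1],[0.05,1,0,0,0,0,-1],[0.05,1,0,0,0,0,-1],[0.05,1,0,0,0,0,-1],[0.05,1,0,0,0,0,-1],[0.05,1,0,0,0,0,-1],[0.05,0.8,0,0,0,0,-1]]'
python3 -m crank '[[0.05,0.3,0,0,0,0,-1],[0,0,-0.3,0,0,0,-1],[0,0,-0.6,0,0,0,-1],[0,0,-0.3,0,0,0,-1],[0,0,0,0,0,0,-1],[0,0,0,0,0,0,-1],[0,0,0,0,0,0,-1],[0,0,0,0,0,0,-1]]'
python3 - <<'E'
from m import *
s=status.sense(); r=R.from_quat(s["eef_rot"]).as_matrix(); print(s["position"],"jaw yaw",np.arctan2(r[1,2],r[0,2]),r[:,1],s["width"]*92,s["wrist_torque"],s["ft_force"])
E
```

```text
clock: 9.3
position: [0.491, 0.1724, 0.2065]
eef_rot: [0.518, -0.484, 0.481, -0.516]
ft_force: [-0.1, 0.1, -3.5]
width: 0.125
clock: 10.1
position: [0.4929, 0.1794, 0.174]
eef_rot: [0.518, -0.485, 0.481, -0.516]
ft_force: [-0.2, 0.0, -3.5]
width: 0.126
[0.49293587 0.17942677 0.17403412] jaw yaw 0.06766455821504186 [-0.00612782  0.00180007 -0.9999796 ] 11.555334121296546 [-0.01245764 -0.12635572 -0.0026157 ] [-0.19437284  0.02032073 -3.53596603]
```

```bash
python3 -m crank '[[-0.14,-0.28,-0.2,-0.02,-0.06,0.15,-1],[0,0,-0.2,0,0,0,-1],[0,0,0,0,0,0,-1],[0,0,0,0,0,0,-1],[0,0,0,0,0,0,-1],[0,0,0,0,0,0,-1],[0,0,0,0,0,0,-1],[0,0,0,0,0,0,-1]]'
python3 - <<'E'
from m import *
s=status.sense(); r=R.from_quat(s["eef_rot"]).as_matrix(); print(s["position"],"jaw yaw",np.arctan2(r[1,2],r[0,2]),r[:,1],s["width"]*92,s["wrist_torque"],s["ft_force"])
c=optics.capture("side"); crop(c,200,170,400,320,4,"pics/s7.png")
c=optics.capture("wrist"); cv2.imwrite("pics/w7.png",c["pixels"][:,:,::-1])
E
```

```text
clock: 10.9
position: [0.4898, 0.1718, 0.1642]
eef_rot: [-0.52, 0.478, -0.479, 0.521]
ft_force: [0.7, -0.0, -3.0]
width: 0.12
[0.48975387 0.17183978 0.16423354] jaw yaw 0.08367540486011493 [ 2.45291725e-03 -1.69963250e-04 -9.99996977e-01] 11.040168491897688 [-0.02436287 -0.16279577  0.03260408] [ 0.69652387 -0.0261992  -3.04893707]
```

View pics/s7.png

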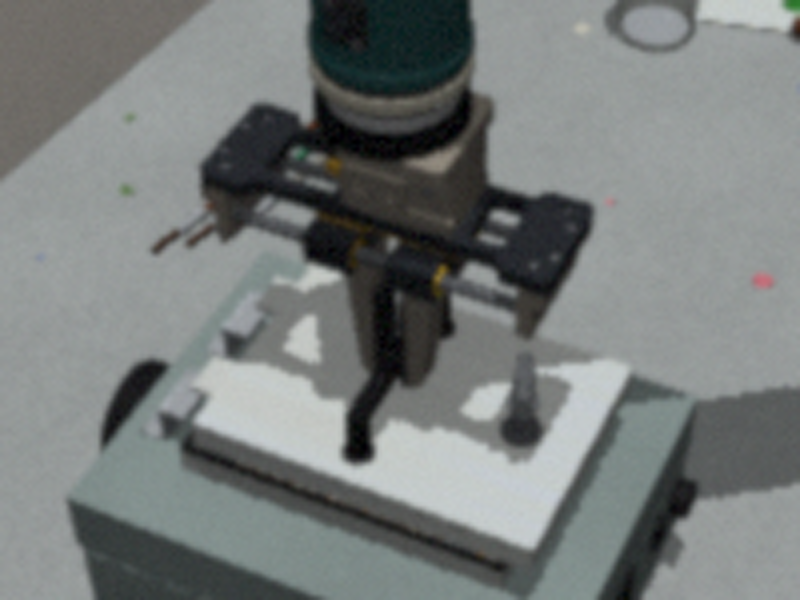

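View pics/w7.png

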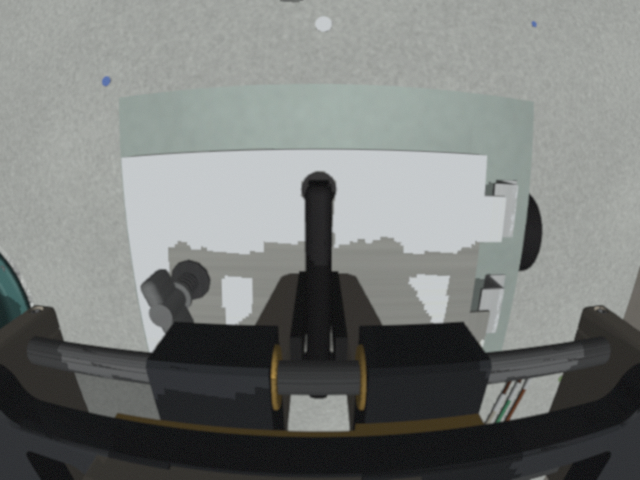

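Run:
```python
from m import *
c=optics.capture("wrist"); s=status.sense(); z=s["position"][2]-.0092+.018
P=[onz(c,u,v,.123,True) for u,v in[(120,99),(532.5,101.5)]]; print(fit([(-.145,.11),(.145,.11)],P))
E,F=onz(c,122.5,157,z,True),onz(c,486.5,155,z,True)
print("cover",fit([(-.0995,.07),(.0995,.07)],[E,F]))
a=.082;M=np.array([[np.cos(a),np.sin(a)],[-np.sin(a),np.cos(a)]])
print("rel",M@(fit([(-.0995,.07),(.0995,.07)],[E,F])[0]-fit([(-.145,.11),(.145,.11)],P)[0]))
```

```text
(array([0.49749635, 0.16993475]), np.float64(0.08442587178991004), [[1.0, 0.1], [-1.0, -0.1]])
cover (array([0.4816544 , 0.16913677]), np.float64(0.08387109839449056), [[0.5, 0.0], [-0.5, -0.0]])
rel [-0.01585408  0.00050228]
```

Relative to the extractor the cover is at (-15.9, +0.5) mm, which is right for lowering onto the collar.

```bash
python3 -m crank '[[0,0,-0.25,0,-0.0,0,-1],[0,0,-0.25,0,0,0,-1],[0,0,-0.2,0,0,0,-1],[0,0,-0.15,0,0,0,-1],[0,0,-0.1,0,0,0,-1],[0,0,0,0,0,0,-1],[0,0,0,0,0,0,-1],[0,0,0,0,0,0,-1]]'
python3 - <<'E'
from m import *
s=status.sense(); r=R.from_quat(s["eef_rot"]).as_matrix(); print(s["position"],"jaw yaw",np.arctan2(r[1,2],r[0,2]),r[:,1],s["width"]*92,s["wrist_torque"],s["ft_force"])
E
```

```text
clock: 11.85
position: [0.4893, 0.1717, 0.1376]
eef_rot: [-0.52, 0.478, -0.479, 0.521]
ft_force: [0.6, 0.1, -4.2]
width: 0.124
[0.48932066 0.17167151 0.13762472] jaw yaw 0.08371319100115202 [ 1.0741531e-03 -3.8321204e-04 -9.9999935e-01] 11.431995306000438 [-0.04041262 -0.17364652 -0.01189087] [ 0.64901184  0.12492808 -4.15969143]
```

```bash
python3 -m crank '[[0,0,-0.06,0,0,0,-1],[0,0,-0.04,0,0,0,-1],[0,0,0,0,0,0,-1],[0,0,0,0,0,0,-1],[0,0,0,0,0,0,-1],[0,0,0,0,0,0,-1],[0,0,0,0,0,0,-1],[0,0,0,0,0,0,-1]]'
python3 - <<'E'
from m import *
s=status.sense(); r=R.from_quat(s["eef_rot"]).as_matrix(); print(s["position"],"jaw yaw",np.arctan2(r[1,2],r[0,2]),r[:,1],s["width"]*92,s["wrist_torque"],s["ft_force"])
E
```

```text
clock: 12.65
position: [0.4897, 0.1718, 0.1356]
eef_rot: [-0.52, 0.478, -0.479, 0.521]
ft_force: [0.0, -0.1, -3.2]
width: 0.126
[0.48973655 0.17176908 0.13562729] jaw yaw 0.08350905555586427 [ 2.34588085e-03 -2.47481025e-04 -9.99997218e-01] 11.628205357792673 [-0.00912199 -0.11236767 -0.01506437] [ 0.03139125 -0.12206754 -3.23296691]
```

```bash
python3 -m crank '[[0,0,-0.06,0,0,0,-1],[0,0,-0.04,0,0,0,-1],[0,0,0,0,0,0,-1],[0,0,0,0,0,0,-1],[0,0,0,0,0,0,-1],[0,0,0,0,0,0,-1],[0,0,0,0,0,0,-1],[0,0,0,0,0,0,-1]]'
python3 - <<'E'
from m import *
s=status.sense(); r=R.from_quat(s["eef_rot"]).as_matrix(); print(s["position"],"jaw yaw",np.arctan2(r[1,2],r[0,2]),r[:,1],s["width"]*92,s["wrist_torque"],s["ft_force"])
c=optics.capture("wrist"); crop(c,440,150,560,350,3,"pics/w8.png")
E
```

```text
clock: 13.45
position: [0.4902, 0.1719, 0.1352]
eef_rot: [-0.52, 0.478, -0.48, 0.521]
ft_force: [-0.3, -0.7, -1.1]
width: 0.125
[0.49016576 0.17188239 0.13516556] jaw yaw 0.08333241842650997 [ 0.00326484 -0.00144503 -0.99999363] 11.50772950591618 [-0.12292854  0.09562941  0.02305131] [-0.3284844  -0.67199546 -1.11778539]
```

View pics/w8.png

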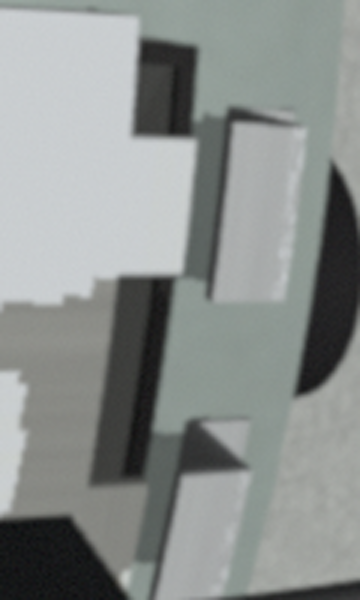

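The cover rests on the collar: the load has dropped and z is as expected. Slide towards +x.

```bash
python3 -m crank '[[0.15,0.012,0,0,0,0,-1],[0.15,0.012,0,0,0,0,-1],[0.15,0.012,0,0,0,0,-1],[0.12,0.01,0,0,0,0,-1],[0,0,0,0,0,0,-1],[0,0,0,0,0,0,-1],[0,0,0,0,0,0,-1],[0,0,0,0,0,0,-1]]'
python3 - <<'E'
from m import *
s=status.sense(); r=R.from_quat(s["eef_rot"]).as_matrix(); print(s["position"],"jaw yaw",np.arctan2(r[1,2],r[0,2]),r[:,1],s["width"]*92,s["wrist_torque"],s["ft_force"])
E
```

```text
clock: 14.3
position: [0.5043, 0.1732, 0.1351]
eef_rot: [0.521, -0.478, 0.479, -0.52]
ft_force: [-2.5, -0.5, -0.4]
width: 0.125
[0.5042668  0.17319442 0.13514417] jaw yaw 0.08347097692718806 [ 4.04725889e-04 -2.33310121e-03 -9.99997196e-01] 11.508077823621537 [-0.17769464  0.40080299 -0.0181987 ] [-2.46100682 -0.48866062 -0.37120344]
```

```bash
python3 -m crank '[[0.1,0.008,0,0,0,0,-1],[0.1,0.008,0,0,0,0,-1],[0.1,0.008,0,0,0,0,-1],[0.15,0.01,0,0,0,0,-1],[0.15,0.01,0,0,0,0,-1],[0,0,0,0,0,0,-1],[0,0,0,0,0,0,-1],[0,0,0,0,0,0,-1]]'
python3 - <<'E'
from m import *
s=status.sense(); r=R.from_quat(s["eef_rot"]).as_matrix(); print(s["position"],"jaw yaw",np.arctan2(r[1,2],r[0,2]),r[:,1],s["width"]*92,s["wrist_torque"],s["ft_force"])
c=optics.capture("wrist"); cv2.imwrite("pics/w9.png",c["pixels"][:,:,::-1])
E
```

```text
clock: 15.1
position: [0.5034, 0.1729, 0.1355]
eef_rot: [0.531, -0.482, 0.474, -0.511]
ft_force: [-3.0, -0.7, -0.4]
width: 0.123
[0.50339073 0.17289776 0.13549231] jaw yaw 0.0859500065658674 [-0.02829388 -0.01414623 -0.99949955] 11.332423425520714 [-0.01625453  0.25244431 -0.03380625] [-3.01673776 -0.74855916 -0.42809903]
```

View pics/w9.png

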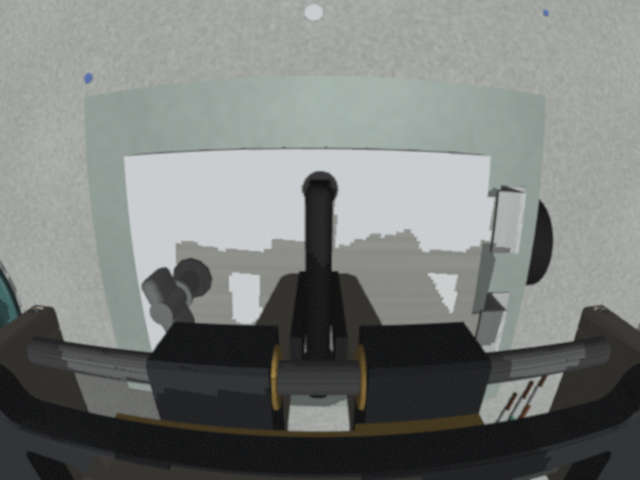

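Run:
```python
from m import *
c=optics.capture("wrist"); crop(c,70,70,170,190,5,"pics/w9a.png"); crop(c,460,70,560,190,5,"pics/w9b.png");
```

```text
(no output)
```

View pics/w9a.png

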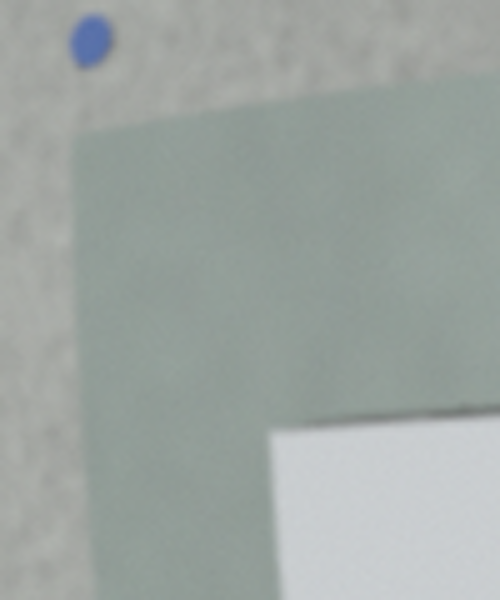

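View pics/w9b.png

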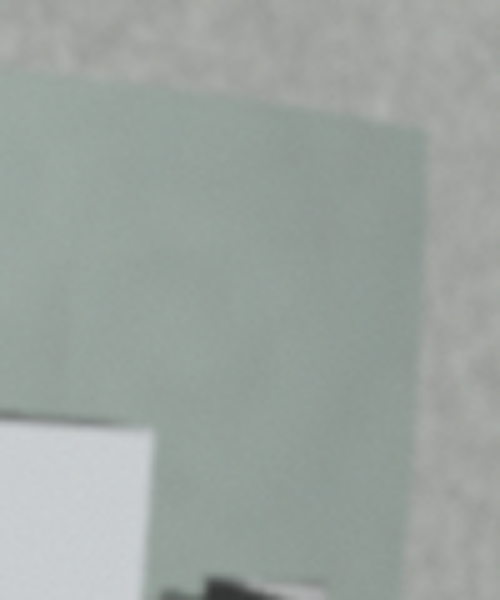

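Run:
```python
from m import *
c=optics.capture("wrist")
e=fit([(-.145,.11),(.145,.11)],[onz(c,*u,.123,True) for u in[(84,96.2),(545,95.6)]])
k=fit([(-.0995,.07),(.0995,.07)],[onz(c,*u,.144,True) for u in[(123.6,155.6),(490.6,155.2)]])
print(e,k); a=e[1];print(np.array([[np.cos(a),np.sin(a)],[-np.sin(a),np.cos(a)]])@(k[0]-e[0]))
```

```text
(array([0.49682259, 0.17084524]), np.float64(0.08013132403776167), [[0.0, 0.0], [-0.0, -0.0]]) (array([0.49537612, 0.17068473]), np.float64(0.08405071236019014), [[-0.5, -0.0], [0.5, 0.0]])
[-1.45467071e-03 -4.42141008e-05]
```

```bash
python3 -m crank '[[0.1,0.01,0,0.14,-0.28,0,-1],[0.2,0.02,0,0,0,0,-1],[0.3,0.02,0,0,0,0,-1],[0.3,0.02,0,0,0,0,-1],[0,0,0,0,0,0,-1],[0,0,0,0,0,0,-1],[0,0,0,0,0,0,-1],[0,0,0,0,0,0,-1]]'
python3 - <<'E'
from m import *
s=status.sense(); r=R.from_quat(s["eef_rot"]).as_matrix(); print(s["position"],"jaw yaw",np.arctan2(r[1,2],r[0,2]),r[:,1],s["width"]*92,s["wrist_torque"],s["ft_force"], s["position"]-.037*r[:,1])
E
```

```text
clock: 16.05
position: [0.5027, 0.1729, 0.1355]
eef_rot: [0.537, -0.485, 0.469, -0.507]
ft_force: [-3.1, -0.6, 1.3]
width: 0.125
[0.50270291 0.1728698  0.1354505 ] jaw yaw 0.0890028172119298 [-0.0446069  -0.01628322 -0.9988719 ] 11.533803580635976 [-0.03303497  0.37018359 -0.09006401] [-3.10968009 -0.6261461   1.29272647] [0.50435336 0.17347228 0.17240876]
```

The bar stays at x≈0.5044 under a harder push, so the cover is against its stop. Release and rise.

```bash
python3 -m crank '[[0,0,0,0,0,0,0.1],[0,0,0,0,0,0,0.1],[0,0,0,0,0,0,0.1],[0,0,0,0,0,0,0.1],[0,0,0.3,0,0,0,0.1],[0,0,0.7,0,0,0,0.1],[0,0,1,0.08,-0.2,0,0.1],[0,0,1,0.08,-0.2,0,0.1]]'
python3 - <<'E'
from m import *
s=status.sense(); r=R.from_quat(s["eef_rot"]).as_matrix(); print(s["position"],"jaw yaw",np.arctan2(r[1,2],r[0,2]),r[:,1],s["width"]*92,s["wrist_torque"],s["ft_force"])
E
```

```text
clock: 16.85
position: [0.5045, 0.1729, 0.2111]
eef_rot: [0.522, -0.479, 0.476, -0.521]
ft_force: [0.1, 0.2, 0.6]
width: 0.547
[0.50448487 0.17291907 0.2111006 ] jaw yaw 0.08938170977745244 [-0.00450859  0.00200692 -0.99998782] 50.29560473167675 [-0.02374047 -0.08171528 -0.00514383] [0.08091383 0.22284146 0.58928659]
```

```bash
python3 -m crank '[[-0.3,0,0.8,-0.02,-0.04,0.5,0.1],[-0.8,-0.05,0.4,0,0,0.8,0.1],[-0.9,-0.1,0,0,0,0.9,0.1],[-0.7,-0.1,0,0,0,0.6,0.1],[-0.1,0,0,0,0,0,0.1],[0,0,0,0,0,0,0.1],[0,0,0,0,0,0,0.1],[0,0,0,0,0,0,0.1]]'
python3 - <<'E'
from m import *
s=status.sense(); r=R.from_quat(s["eef_rot"]).as_matrix(); print(s["position"],"jaw yaw",np.arctan2(r[1,2],r[0,2]),r[:,1],s["width"]*92)
c=optics.capture("wrist"); cv2.imwrite("pics/w10.png",c["pixels"][:,:,::-1])
c=optics.capture("side"); crop(c,200,170,400,320,4,"pics/s10.png")
E
```

```text
clock: 17.65
position: [0.4373, 0.1684, 0.2504]
eef_rot: [-0.581, 0.394, -0.401, 0.589]
ft_force: [-0.3, 0.4, -0.2]
width: 0.549
[0.43728873 0.16841973 0.25040641] jaw yaw 0.37637547556671325 [ 0.0144499   0.00344683 -0.99988965] 50.491589068402284
```

View pics/w10.png

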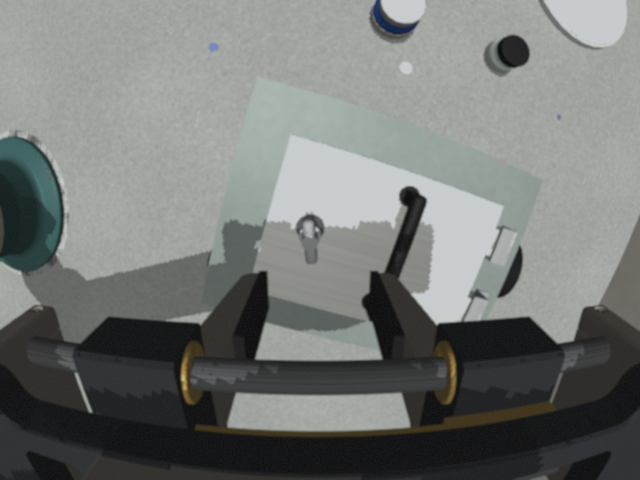

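View pics/s10.png

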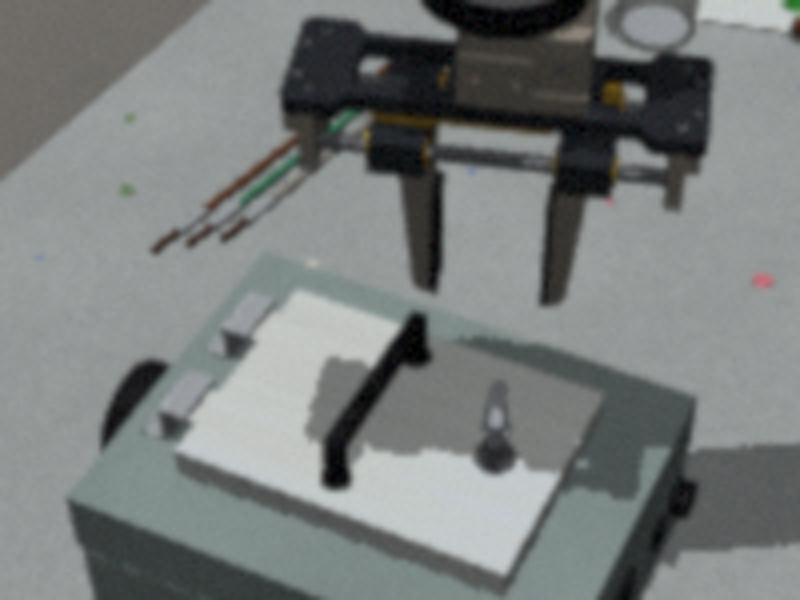

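The cover is on with both tongues under the keepers. The wing shows at about (310,240). I'll measure the home pose and the wing.

Run:
```python
from m import *
c=optics.capture("wrist"); crop(c,280,200,340,275,8,"pics/w10c.png")
e=fit([(-.145,.11),(.145,.11)],[onz(c,*u,.123,True) for u in[(257.5,77),(542.5,180)]])
k=fit([(-.0995,.07),(.0995,.07)],[onz(c,*u,.144,True) for u in[(291.5,134.5),(504.5,207)]])
print(e,k); a=e[1];print(np.array([[np.cos(a),np.sin(a)],[-np.sin(a),np.cos(a)]])@(k[0]-e[0]))
```

```text
(array([0.49672158, 0.17028705]), np.float64(0.08072081007172989), [[0.3, 0.0], [-0.3, -0.0]]) (array([0.4961061 , 0.17009307]), np.float64(0.08278785067775453), [[-0.2, -0.0], [0.2, 0.0]])
[-0.00062912 -0.00014372]
```

View pics/w10c.png

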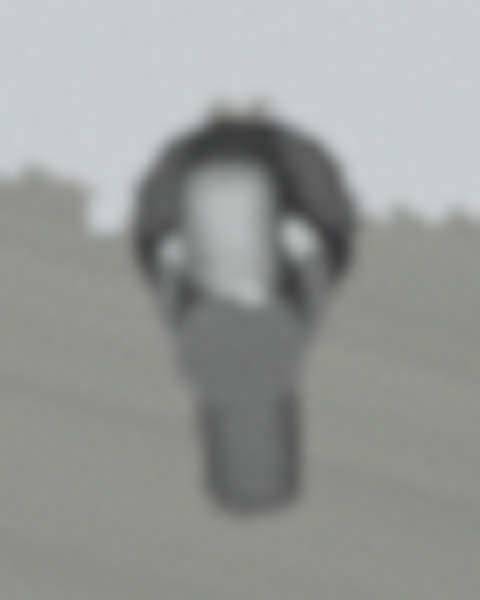

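Run:
```python
from m import *
c=optics.capture("wrist"); s=status.sense()
a,b=[onz(c,280+x/8-.45,200+y/8-.45,.190,True) for x,y in[(229,162),(253,508)]]
print(a,b,(a+b)/2,np.hypot(*(a-b)[:2]),np.arctan2(a[1]-b[1],a[0]-b[0])-np.pi/2,s["position"])
```

```text
[0.42567848 0.18080769 0.19      ] [0.43943246 0.15142528 0.19      ] [0.43255547 0.16611648 0.19      ] 0.03244222192975545 0.43780539775778404 [0.43682062 0.16834808 0.25011602]
```

```bash
python3 -m crank '[[-0.18,-0.12,0,-0.03,0.14,0.5,0.1],[0,0,-0.5,0,0,0,0.1],[0,0,-0.7,0,0,0,0.1],[0,0,-0.5,0,0,0,0.1],[0,0,-0.2,0,0,0,0.1],[0,0,0,0,0,0,0.1],[0,0,0,0,0,0,0.1],[0,0,0,0,0,0,0.1]]'
python3 - <<'E'
from m import *
s=status.sense(); r=R.from_quat(s["eef_rot"]).as_matrix(); print(s["position"],"jaw yaw",np.arctan2(r[1,2],r[0,2]),r[:,1],s["width"]*92)
c=optics.capture("wrist"); cv2.imwrite("pics/w11.png",c["pixels"][:,:,::-1])
E
```

```text
clock: 18.65
position: [0.4325, 0.166, 0.1981]
eef_rot: [-0.594, 0.384, -0.382, 0.594]
ft_force: [0.0, -0.1, 0.5]
width: 0.549
[0.43250882 0.16599321 0.19813668] jaw yaw 0.42446884653699796 [-0.00212293  0.00203748 -0.99999567] 50.55223500523075
```

View pics/w11.png

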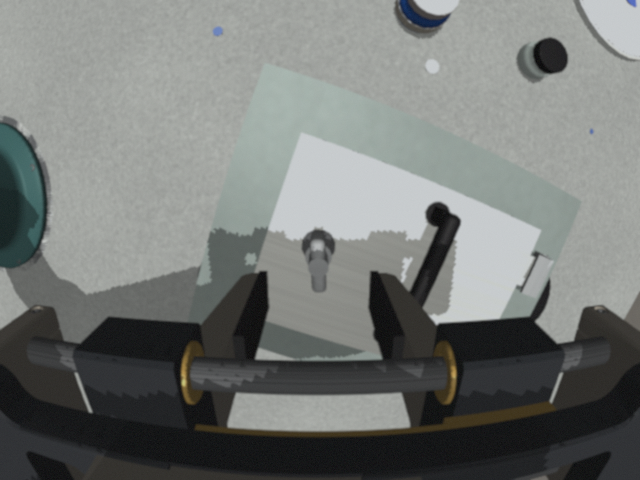

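The wing is centred between the jaws at column 318 and aligned. Descend and grip lightly.

```bash
python3 -m crank '[[0,0,-0.4,0.02,-0.02,0,0.1],[0,0,-0.6,0,0,0,0.1],[0,0,-0.5,0,0,0,0.1],[0,0,-0.2,0,0,0,0.1],[0,0,0,0,0,0,0.1],[0,0,0,0,0,0,0.1],[0,0,0,0,0,0,0.1],[0,0,0,0,0,0,0.1]]'
python3 - <<'E'
from m import *
s=status.sense(); r=R.from_quat(s["eef_rot"]).as_matrix(); print(s["position"],"jaw yaw",np.arctan2(r[1,2],r[0,2]),r[:,1],s["width"]*92,s["ft_force"])
c=optics.capture("wrist"); cv2.imwrite("pics/w12.png",c["pixels"][:,:,::-1])
c=optics.capture("side"); crop(c,270,190,370,290,6,"pics/s12.png")
E
```

```text
clock: 19.5
position: [0.434, 0.1664, 0.1545]
eef_rot: [-0.592, 0.383, -0.384, 0.596]
ft_force: [-0.8, 0.7, -0.0]
width: 0.551
[0.43399248 0.16641132 0.15452349] jaw yaw 0.4237780886625163 [ 0.00458295  0.0050619  -0.99997669] 50.719466619125804 [-0.80908832  0.72864289 -0.00231572]
```

View pics/s12.png

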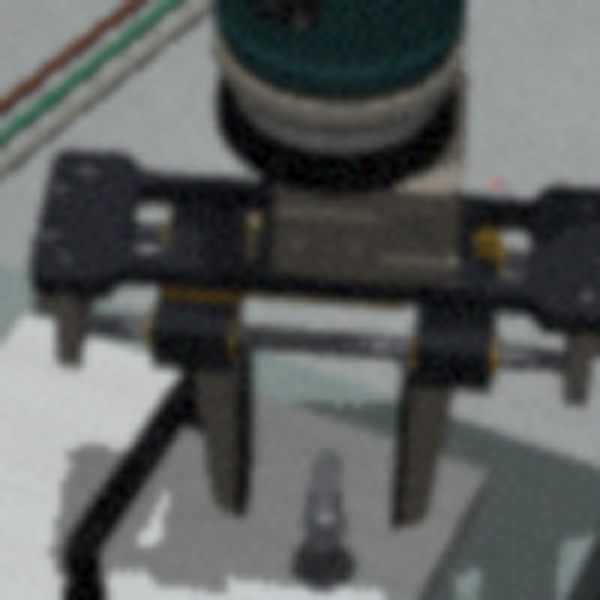

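View pics/w12.png

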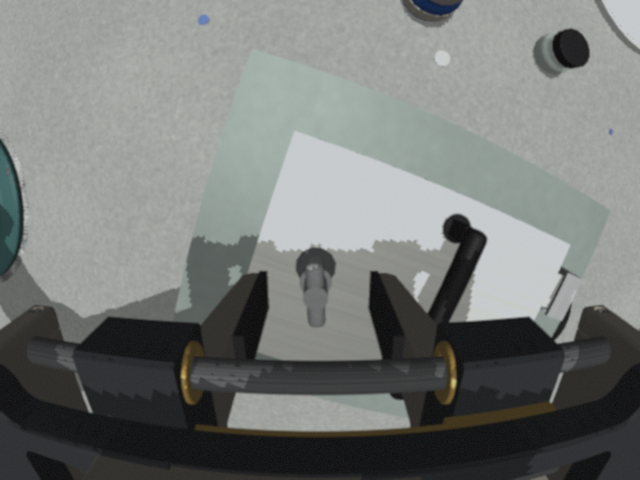

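```bash
python3 -m crank '[[-0.05,-0.03,-0.25,-0.05,0.05,0,0.1],[0,0,0,0,0,0,-0.5],[0,0,0,0,0,0,-1],[0,0,0,0,0,0,-1],[0,0,0,0,0,0,-1],[0,0,0,0,0,0,-1],[0,0,0,0,0,0,-1],[0,0,0,0,0,0,-1]]' 25
python3 - <<'E'
from m import *
s=status.sense(); r=R.from_quat(s["eef_rot"]).as_matrix(); print(s["position"],"jaw yaw",np.arctan2(r[1,2],r[0,2]),r[:,1],s["width"]*92,s["ft_force"])
E
```

```text
clock: 20.4
position: [0.4326, 0.1655, 0.148]
eef_rot: [0.594, -0.384, 0.384, -0.594]
ft_force: [0.3, -1.0, -0.2]
width: 0.094
[0.43256671 0.16550119 0.14804712] jaw yaw 0.42375232004118807 [-5.71433592e-04 -7.19649504e-04 -9.99999578e-01] 8.634054765988111 [ 0.27148776 -1.01048403 -0.22262262]
```

Wing gripped at 8.6 mm. Turn it clockwise by 0.34 rad to line up with the slot.

```bash
python3 -m crank '[[0,0,0,0,0,-0.7,-1],[0,0,0,0,0,-0.9,-1],[0,0,0,0,0,-0.9,-1],[0,0,0,0,0,-0.7,-1],[0,0,0,0,0,0,-1],[0,0,0,0,0,0,-1],[0,0,0,0,0,0,-1],[0,0,0,0,0,0,-1]]'
python3 - <<'E'
from m import *
s=status.sense(); r=R.from_quat(s["eef_rot"]).as_matrix(); print(s["position"],"jaw yaw",np.arctan2(r[1,2],r[0,2]),r[:,1],s["width"]*92,s["ft_force"],s["wrist_torque"])
c=optics.capture("wrist"); cv2.imwrite("pics/w13.png",c["pixels"][:,:,::-1])
E
```

```text
clock: 21.2
position: [0.4326, 0.1655, 0.148]
eef_rot: [0.523, -0.476, 0.475, -0.523]
ft_force: [-0.5, 0.8, -0.2]
width: 0.093
[0.4325718  0.16552905 0.14803901] jaw yaw 0.0955168506759174 [-4.93505502e-04 -2.73870760e-04 -9.99999841e-01] 8.553738725977782 [-0.53941071  0.76920483 -0.22378348] [-0.08083506  0.01444571  0.01527509]
```

View pics/w13.png

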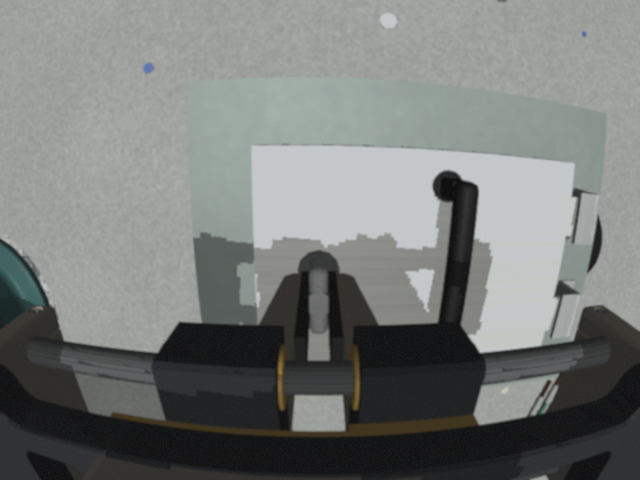

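```bash
python3 -m crank '[[0,0,-0.06,0,0,-0.12,-1],[0,0,-0.06,0,0,0,-1],[0,0,-0.06,0,0,0,-1],[0,0,-0.06,0,0,0,-1],[0,0,-0.06,0,0,0,-1],[0,0,-0.06,0,0,0,-1],[0,0,0,0,0,0,-1],[0,0,0,0,0,0,-1]]'
python3 - <<'E'
from m import *
s=status.sense(); r=R.from_quat(s["eef_rot"]).as_matrix(); print(s["position"],"jaw yaw",np.arctan2(r[1,2],r[0,2]),r[:,1],s["width"]*92,s["ft_force"],s["wrist_torque"])
E
```

```text
clock: 22.05
position: [0.4326, 0.1655, 0.1404]
eef_rot: [0.521, -0.478, 0.479, -0.52]
ft_force: [-2.4, 0.3, 6.0]
width: 0.097
[0.43261408 0.16553331 0.14038509] jaw yaw 0.08331472328837278 [-1.40702553e-04 -2.03236358e-03 -9.99997925e-01] 8.905085047616582 [-2.43544097  0.26429446  6.04250275] [-0.17859437  0.35115489 -0.04625703]
```

```bash
python3 -m crank '[[0,0,-0.06,0,0,0,-1],[0,0,-0.06,0,0,0,-1],[0,0,-0.06,0,0,0,-1],[0,0,0,0,0,0,-1],[0,0,0,0,0,0,-1],[0,0,0,0,0,0,-1],[0,0,0,0,0,0,-1],[0,0,0,0,0,0,-1]]'
```

```text
clock: 22.85
position: [0.4326, 0.1655, 0.1378]
eef_rot: [0.521, -0.478, 0.48, -0.519]
ft_force: [-2.5, -1.1, 5.3]
width: 0.096
```

```bash
python3 -m crank '[[0,0,-0.06,0,0,0,-1],[0,0,-0.04,0,0,0,-1],[0,0,0,0,0,0,-1],[0,0,0,0,0,0,-1],[0,0,0,0,0,0,-1],[0,0,0,0,0,0,-1],[0,0,0,0,0,0,-1],[0,0,0,0,0,0,-1]]'
```

```text
clock: 23.65
position: [0.4326, 0.1654, 0.1374]
eef_rot: [0.522, -0.477, 0.48, -0.519]
ft_force: [-2.1, -0.8, 6.7]
width: 0.094
```

```bash
python3 -m crank '[[0,0,-0.06,0,0,0,-1],[0,0,-0.06,0,0,0,-1],[0,0,-0.06,0,0,0,-1],[0,0,-0.06,0,0,0,-1],[0,0,0,0,0,0,-1],[0,0,0,0,0,0,-1],[0,0,0,0,0,0,-1],[0,0,0,0,0,0,-1]]'
```

```text
clock: 24.45
position: [0.4326, 0.1654, 0.1338]
eef_rot: [0.522, -0.477, 0.481, -0.518]
ft_force: [-2.5, -0.8, 7.3]
width: 0.096
```

```bash
python3 -m crank '[[0,0,-0.06,0,0,0,-1],[0,0,-0.06,0,0,0,-1],[0,0,0,0,0,0,-1],[0,0,0,0,0,0,-1],[0,0,0,0,0,0,-1],[0,0,0,0,0,0,-1],[0,0,0,0,0,0,-1],[0,0,0,0,0,0,-1]]'
```

```text
clock: 25.25
position: [0.4326, 0.1653, 0.1346]
eef_rot: [0.523, -0.476, 0.482, -0.517]
ft_force: [-2.2, -1.4, 7.9]
width: 0.095
```

```bash
python3 -m crank '[[0,0,0,0,0,0,-1],[0,0,-0.06,0,0,0,-1],[0,0,-0.06,0,0,0,-1],[0,0,-0.06,0,0,0,-1],[0,0,-0.06,0,0,0,-1],[0,0,-0.06,0,0,0,-1],[0,0,-0.06,0,0,0,-1],[0,0,-0.06,0,0,0,-1]]'
python3 - <<'E'
from m import *
s=status.sense(); r=R.from_quat(s["eef_rot"]).as_matrix(); print(s["position"],"jaw yaw",np.arctan2(r[1,2],r[0,2]),r[:,1],s["width"]*92,s["ft_force"],s["wrist_torque"])
E
```

```text
clock: 26.05
position: [0.4328, 0.1652, 0.1322]
eef_rot: [0.524, -0.474, 0.485, -0.515]
ft_force: [-6.9, -2.8, 18.8]
width: 0.093
[0.43278407 0.16517809 0.13224789] jaw yaw 0.08121226480956527 [ 0.00260227 -0.01941648 -0.9998081 ] 8.593469037897757 [-6.93918254 -2.75084006 18.83843344] [-0.6202062   1.50542292  0.0145292 ]
```

Force jumped from 8 to 19 N at about 15.5 mm in (spring about 8 N, so about 11 N on the receptacle): that's the bottom. Now turn clockwise, holding a lighter push.

```bash
python3 -m crank '[[0,0,-0.03,0.05,0,-0.5,-1],[0,0,-0.035,0.05,0,-1,-1],[0,0,-0.035,0,0,-1,-1],[0,0,-0.035,0,0,-1,-1],[0,0,-0.035,0,0,-1,-1],[0,0,-0.035,0,0,-1,-1],[0,0,-0.035,0,0,-1,-1],[0,0,-0.035,0,0,-1,-1]]'
python3 - <<'E'
from m import *
s=status.sense(); r=R.from_quat(s["eef_rot"]).as_matrix(); print(s["position"],"jaw yaw",np.arctan2(r[1,2],r[0,2]),r[:,1],s["width"]*92,s["ft_force"],s["wrist_torque"],s["joint_pos"])
E
```

```text
clock: 26.85
position: [0.4326, 0.1652, 0.1324]
eef_rot: [0.303, -0.637, 0.644, -0.295]
ft_force: [-4.7, -2.1, 11.6]
width: 0.092
[0.43259781 0.16522466 0.13235133] jaw yaw -0.6975074024369304 [-0.00543317 -0.01321852 -0.99989787] 8.428125340202595 [-4.72221496 -2.0571723  11.58465905] [-0.39627603  0.96647902  0.0319444 ] [-0.00731783  0.28410451 -0.50036739  2.06432582  0.19269116  0.84687239
 -1.31825655]
```

```bash
python3 -m crank '[[0,0,-0.035,0.03,0,-1,-1],[0,0,-0.035,0.03,0,-1,-1],[0,0,-0.035,0,0,-1,-1],[0,0,-0.035,0,0,-1,-1],[0,0,-0.035,0,0,-1,-1],[0,0,-0.035,0,0,-1,-1],[0,0,-0.035,0,0,-1,-1],[0,0,-0.035,0,0,-1,-1]]'
python3 - <<'E'
from m import *
s=status.sense(); r=R.from_quat(s["eef_rot"]).as_matrix(); print(s["position"],"jaw yaw",np.arctan2(r[1,2],r[0,2]),r[:,1],s["width"]*92,s["ft_force"],s["wrist_torque"],s["joint_pos"])
c=optics.capture("wrist"); cv2.imwrite("pics/w14.png",c["pixels"][:,:,::-1])
E
```

```text
clock: 27.65
position: [0.4325, 0.1654, 0.1324]
eef_rot: [0.018, -0.705, 0.709, -0.011]
ft_force: [-4.2, -0.9, 11.1]
width: 0.095
[0.43248624 0.16542005 0.13236374] jaw yaw -1.5295739116354834 [-0.00927701 -0.00486635 -0.99994513] 8.712501205713334 [-4.1784488  -0.94000228 11.08486416] [-0.33924707  0.98866113  0.02501166] [-0.12666934  0.26365011 -0.35459411  2.07136895  0.122376    0.83654503
 -2.08273488]
```

View pics/w14.png

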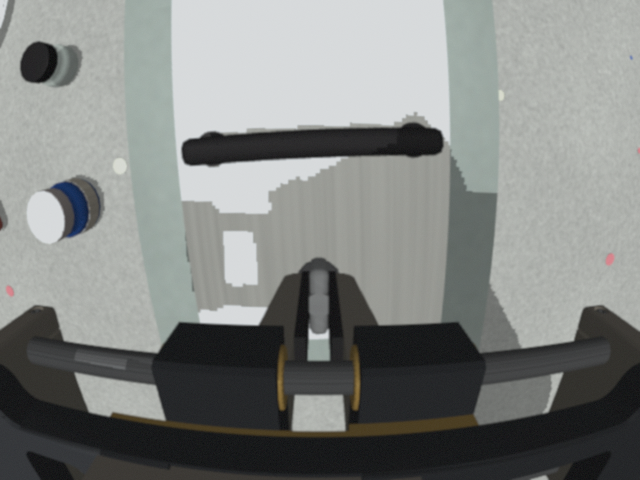

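Turned about 1.61 rad with the wing along the cover's x. Ease up 4 mm into the notch, then open.

```bash
python3 -m crank '[[0,0,0.02,0,0,0.2,-1],[0,0,0.04,0,0,0.1,-1],[0,0,0.04,0,0,0,-1],[0,0,0.03,0,0,0,-1],[0,0,0,0,0,0,-1],[0,0,0,0,0,0,-0.6],[0,0,0,0,0,0,-0.4],[0,0,0,0,0,0,-0.2]]'
python3 - <<'E'
from m import *
s=status.sense(); r=R.from_quat(s["eef_rot"]).as_matrix(); print(s["position"],"jaw yaw",np.arctan2(r[1,2],r[0,2]),r[:,1],s["width"]*92,s["ft_force"],s["wrist_torque"])
E
```

```text
clock: 28.5
position: [0.4326, 0.1654, 0.1362]
eef_rot: [0.027, -0.705, 0.709, -0.021]
ft_force: [0.3, 0.3, -0.4]
width: 0.331
[0.43263227 0.16537862 0.13619622] jaw yaw -1.5028124812810109 [-0.00808162 -0.00587118 -0.99995011] 30.411992561022462 [ 0.3440562   0.34939021 -0.36694589] [-0.00778801  0.01597384 -0.01265038]
```

```bash
python3 -m crank '[[0,0,0,0,0,0,0],[0,0,0,0,0,0,0],[0,0,0.3,0,0,0,0],[0,0,0.7,0,0,0,0],[0,0,1,0,0,0,0],[0,0,1,0,0,0,0],[0,0,1,0,0,0,0],[0,0,0.5,0,0,0,0]]'
python3 - <<'E'
from m import *
s=status.sense(); print(s["position"],s["ft_force"])
c=optics.capture("wrist"); cv2.imwrite("pics/w15.png",c["pixels"][:,:,::-1])
c=optics.capture("side"); crop(c,200,170,400,320,4,"pics/s15.png")
E
```

```text
clock: 29.3
position: [0.4306, 0.165, 0.2531]
eef_rot: [0.029, -0.705, 0.709, -0.02]
ft_force: [0.3, 0.5, -0.2]
width: 0.499
[0.43062142 0.1650041  0.25311206] [ 0.33957607  0.47185828 -0.1697674 ]
```

View pics/w15.png

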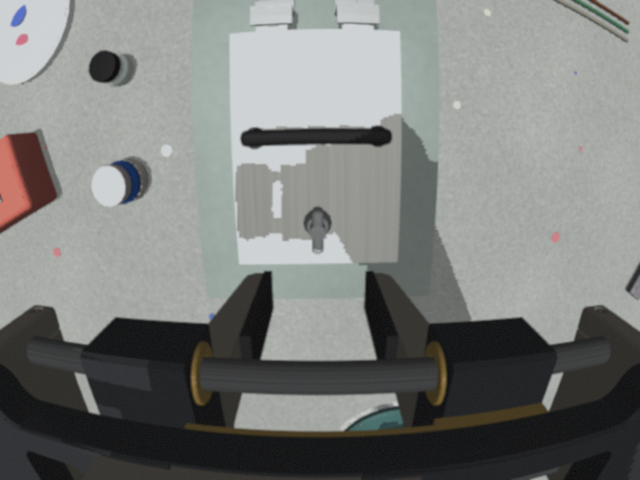

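View pics/s15.png

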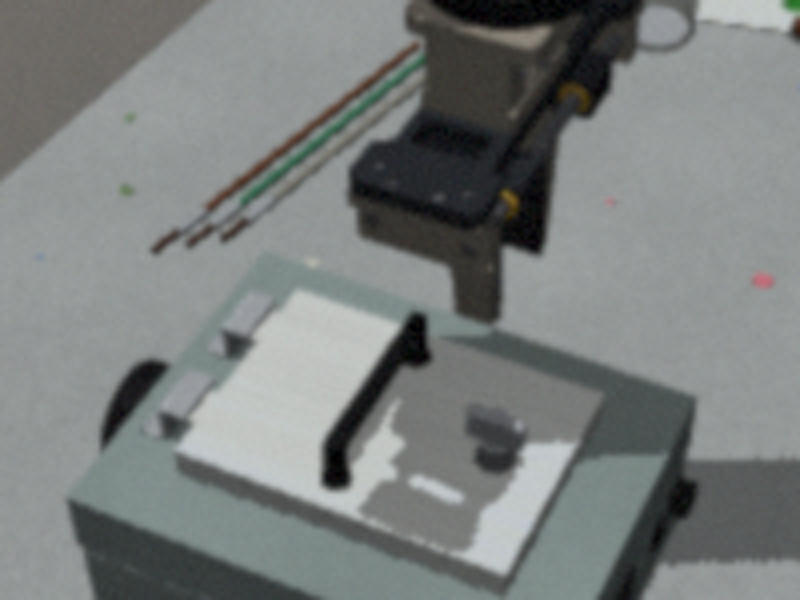

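Run:
```python
from m import *
c=optics.capture("side")
for z in (.179,.172,.168,.164,.160): print(z,[tuple(np.round((np.array(proj(c,[.4325,.1655,z+d]))-[200,170])*4)) for d in(-.011,0,.011)])
crop(c,300,255,350,300,12,"pics/s16.png")
w=optics.capture("wrist"); crop(w,220,10,450,280,2.2,"pics/w16.png")
a,b=[onz(w,*u,.179,True) for u in[(317,213),(317.5,250)]]; print(a,b,np.arctan2(*(a-b)[1::-1]))
```

```text
0.179 [(np.float64(494.0), np.float64(426.0)), (np.float64(495.0), np.float64(413.0)), (np.float64(495.0), np.float64(399.0))]
0.172 [(np.float64(494.0), np.float64(435.0)), (np.float64(494.0), np.float64(421.0)), (np.float64(495.0), np.float64(408.0))]
0.168 [(np.float64(494.0), np.float64(439.0)), (np.float64(494.0), np.float64(426.0)), (np.float64(495.0), np.float64(413.0))]
0.164 [(np.float64(494.0), np.float64(444.0)), (np.float64(494.0), np.float64(431.0)), (np.float64(495.0), np.float64(417.0))]
0.16 [(np.float64(493.0), np.float64(449.0)), (np.float64(494.0), np.float64(436.0)), (np.float64(494.0), np.float64(422.0))]
[0.4481603  0.16613272 0.179     ] [0.41959638 0.16379218 0.179     ] 0.08175770366516238
```

View pics/s16.png

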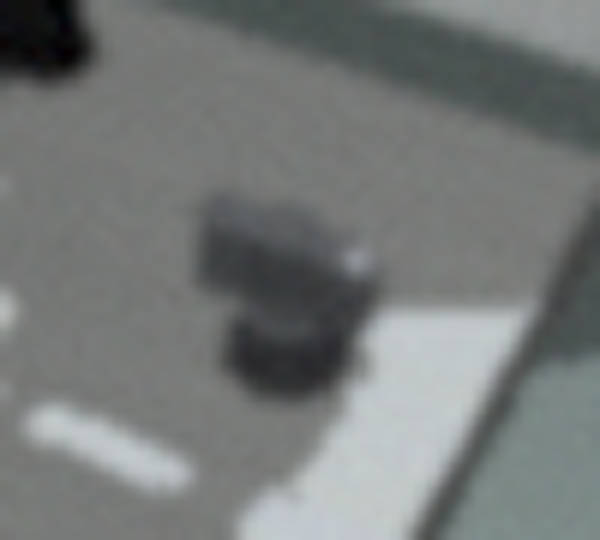

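View pics/w16.png

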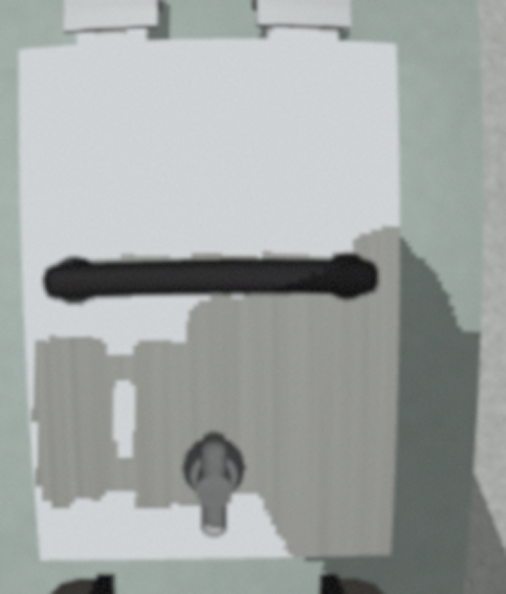

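Run:
```python
from m import *
from bench import job
w=optics.capture("top"); crop(w,100,150,260,340,3,"pics/t17.png")
s=status.sense(); print(s["clock"],s["dq"],s["ft_force"])
print(job.sign_off())
```

```text
29.55 [ 0.00051399  0.01250377  0.00195065  0.00828795 -0.00023994  0.00114919
  0.00130802] [-0.64656021  0.75738275 -0.13038631]
the job is handed in; nothing more can be done
None
```

I put the cover back on the extractor, slid its tongues under the keepers to the stop, and locked the stud. I handed the job in at 29.55 s; the hand-in gives no verdict.

**Cover:** After release I measured it at about -0.6 mm (x) and -0.1 mm (y) from home, turned about 0.002 rad. Both tongues are under the keepers. A second view, taken while it was still gripped, had read -1.5 mm in x, and both readings are within tolerance. After locking I checked it only by eye, and it looked unmoved.

**Stud:**
- I lined the wing up with the slot and felt the bottom at about 15.5 mm.
- The wrist force peaked at 18.8 N in the readings. I estimate about 11 N of that was on the receptacle.
- I turned it to about 1.6 rad clockwise at about 11 N wrist force, then eased it up 4 mm and let go.
- In the last pictures the wing lies along the cover's x (0.082 rad in world, the same as the extractor). It sits about 11–12 mm in, so the cam is holding it.

**Surroundings:** I did not go near the jars, cup or brush. The jars looked undisturbed in the wrist view, but I did not re-measure any of these items. The gripper ended well above the cover and touched nothing.

**What disagreed:**
- The real fingertips sit about 19–20 mm above the reported TCP, so my first grip on the handle closed above the bar on nothing. I saw this from the opening and the side view, and gripped again lower.
- The side camera disagreed with the top camera by about 5–7 mm in x and up to 4 mm in y. I relied on the wrist camera for the fit.

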